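Pin the heat guard open and clamp the tube pieces for brazing

TASK

Get the brazing vise ready: swing its sprung heat guard open and drop the middle hole of the guard's stay arm fully over the peg, so that the guard stays open. Then lay every piece of square tube from the bench flat on the vise bed between the jaws, side by side, each lying across the bed (parallel to the jaw faces) and centred on it, and only after that turn the crank clockwise until the jaws clamp the whole row firmly, leaving the guard pinned and the vise clamped. Leave the other things on the bench (round tube, bracket, flux jar) where they stand.

Things in the scene. Friction and masses are not known exactly. Their poses are not given: they have to be found in the camera images.
- bed (a point): Centre of the top of the flat steel bed of a low bench vise, 25 mm above the bench. Axes: y along the bed from crank to fixed jaw, x across it, z up. The bed is 100 mm wide (x) and runs y -60 to 107 mm, open on both long sides, on a grey base plate 10 mm thick and 80 mm wide. The vise stands differently each time, turned up to 0.2 rad.
- fixed_face (a point): Centre of the fixed jaw's clamping face (44 mm wide in x, 26 mm high from the bed), 85 mm from the bed centre along the bed's +y; the face looks to the bed's -y. Axes as the bed's.
- fixed_jaw: The fixed jaw, a dark steel block 44 x 20 x 26 mm at the +y end of the bed, standing on it; origin at the centre of its underside. Axes as the bed's.
- jaw_face (a point): Centre of the moving jaw's clamping face (44 mm wide, 26 mm high from the bed); it looks to the bed's +y at the fixed jaw, 135 mm away when the crank reads 0 (130 to 135 at first). The crank moves it along the bed's y, 25 mm a turn. It pushes the tubes along. Once they are squeezed it yields on a stiff spring (2.5 N a mm, at most 12 mm) as the crank goes on.
- jaw: The moving jaw, a dark steel block 44 x 20 x 26 mm on the bed; origin at the centre of its underside. Axes as the bed's.
- crank (a joint): Crank angle, rad, 0 to 24. Grows CLOCKWISE seen from above, which drives the moving jaw towards the fixed jaw, 25 mm a turn (3.98 mm a rad); turning back opens it. About 2 to 4 N at the knob turns it; it stays where left and keeps its clamping. Firm clamping: 1 to 2 rad past the point where the row is closed up (10 to 20 N); about 3 rad past it comes to a hard stop.
- crank_axis (a point): Point on the crank's upright axis at the height of the middle of its knob, 98 mm above the bench. The crank sits on a grey gearbox at the bed's -y end, 160 mm from the bed centre.
- crank_knob (a point): Centre of the crank's upright round black knob, 20 mm in diameter, 33 mm high (top 115 mm above the bench), 50 mm from the crank axis. It spins freely on the arm, so it can be pinched from above and carried round a level circle without turning the hand. The flat arm's top is 81 mm above the bench.
- guard (a joint): Opening of the heat guard, rad: 0 shut, 2.6 fully open. A sheet hood, 110 x 170 mm, 96 mm above the bench, over the jaws when shut; turns about an upright post at the fixed-jaw end, counter-clockwise from above (its far end away from the robot). A weak spring (0.04 N m shut, 0.16 at 1.8 rad) shuts it unless the stay is pinned. Middle hole on the peg: about 1.8 rad.
- guard_hinge (a point): Point on the axis of the guard's upright hinge post, 66 mm above the bench.
- stay_pivot (a point): Axis of the upright pin on the guard's lug that the stay arm turns on, 70 mm from the hinge axis; it moves round the hinge with the guard. At the height of the stay's bar at rest.
- stay_knob (a point): Centre of the round black upright knob at the free end of the stay arm, 20 mm in diameter, 32 mm high, its middle 87 mm above the bench at rest, 170 mm from the pivot pin. Axes: x along the bar from pivot to knob, z up. Drawing it towards the peg swings the guard open.
- hole_middle (a point): Centre of the stay's middle hole at the underside, 116 mm from the pivot, 54 mm from the knob. Axes as the knob's. The stay is a flat bar 200 x 30 x 5 mm with three 14 mm holes, at 92, 116 and 140 mm from the pivot. Its underside rests 66 mm above the bench (cannot sink lower); it swings freely about the pivot pin and slides straight up it by up to 45 mm, staying level.
- peg_foot (a point): The fixed steel peg at the height of the stay's underside when fully dropped, 66 mm above the bench. The peg is 10 mm in diameter, stands on a dark round pillar 28 mm in diameter, and its tapered tip is 17 mm above this point. Axes as the bed's.
- round_stub: Bystander: an upright piece of round tube, 26 mm in diameter, 55 mm high. Origin under its centre.
- bracket: Bystander: a dark steel angle bracket, 50 x 40 x 50 mm high. Origin at the centre of its underside.
- flux_jar: Bystander: a white jar of flux, 64 mm in diameter and 75 mm high. Origin under its centre.
- tube0_mid (a point): Centre of a loose piece of plain square steel tube, 20 x 20 mm and 54 mm long (along its own x), lying on the bench at first. Between three and five such pieces are there; all are alike. About 0.1 kg.
- tube1_mid (a point): Centre of a loose piece of plain square steel tube, 20 x 20 mm and 54 mm long (along its own x), lying on the bench at first. Between three and five such pieces are there; all are alike. About 0.1 kg.
- tube2_mid (a point): Centre of a loose piece of plain square steel tube, 20 x 20 mm and 54 mm long (along its own x), lying on the bench at first. Between three and five such pieces are there; all are alike. About 0.1 kg.
- tube3_mid (a point): Centre of a loose piece of plain square steel tube, 20 x 20 mm and 54 mm long (along its own x), lying on the bench at first. Between three and five such pieces are there; all are alike. About 0.1 kg.
- tube4_mid (a point): Centre of a loose piece of plain square steel tube, 20 x 20 mm and 54 mm long (along its own x), lying on the bench at first. Between three and five such pieces are there; all are alike. About 0.1 kg.

How it is judged:
By the outcome, as a careful person would: the job done as asked, in the order asked, and still so for the second after the job is handed in, with the robot touching nothing.
Of tube0, tube1, tube2, tube3, tube4 only 3 to 5 are there at a start; the rules pass over those that are not, and their reading is None.
At some moment in a run one of tube0, tube1, tube2, tube3, tube4 may be knocked a few centimetres aside while the robot is not near it.
Once in a run the grip may slacken for a moment while it holds something.
It also fails if it takes over 210 s, if anything falls off the work surface, if the arm or the gripper's body presses on something with over 40 N, if the wrist force passes 120 N, or if a joint passes its speed limit or range.

ROBOT

A 6-joint arm with a two-finger parallel gripper is mounted at the origin on the work surface. World frame = base frame: x ahead of the robot, y to its left, z up, the work surface at z = 0. Lengths are in m, angles in degrees, forces in N, time in s.
With the tool pointing down it reaches from about 0.35 to 0.85 m from the base axis. Payload 8.1 kg.
Tool frame: the origin (TCP) lies midway between the tips of the shut fingers; the grasp point (between the pads) lies 19 mm behind it (robot.grip_depth is the distance from the TCP to the grasp point, in m); z points along the fingers, x is the direction in which the jaws open and shut, and the axes are right-handed (so a half turn about z gives the same grasp; the last joint's range is limited). The gripper opens to 93 mm and grips with 3 to 60 N. Pads are 15 mm wide; open, the fingers measure 128 mm over their backs; the gripper's body (75 mm by 188 mm) begins 65 mm behind the grasp point.
Start: joints at [63.232, 7.471, 85.268, -0, 87.261, -4.893], TCP at [0.224, 0.557, 0.219] pointing down, gripper open.
Joint ranges: [-169.43, 169.43], [-51.17, 129.36], [1.28, 143.12], [-76.62, 256.62], [0, 156.53], [-152.29, 152.29]. Speed limits (degrees/s): [136.94, 136.94, 159.86, 180, 180, 180].

INTERFACE

Orientations are given as a 3x3 rotation matrix whose columns are the frame's x, y, z axes.
In Python, from rig import robot, capture, camera_info, search_frame gives the robot as it stands.
- The arm moves only by the shell command python3 -m handwheel 'ROWS' [FORCE]. ROWS is JSON, a list of rows, each an object of numbers: "tx", "ty", "tz": the shift along the tool's x, y, z in mm; "ax", "ay", "az": the turn, a rotation vector about the tool's x, y, z in degrees; "grip": the closure, from 0 (fully open) to 1 (shut). In form: [{"tx": .., "ty": .., "tz": .., "ax": .., "ay": .., "az": .., "grip": ..}, ...]. A call has 1 to 12 rows; each row is the pose to reach, as a shift and turn from the pose measured when the call began, along the tool's axes at that moment; what a row does not reach only later rows make up. A row lasts 1/8 s, in which the tool goes at most 62.5 mm and 10.7 degrees, less where a joint would pass 70% of its speed; a pose out of reach is approached as far as the arm can. A call with a gripper value outside its range is refused whole. The fingers move at their own pace and stop on an object; FORCE is the grip in N (left out, the last holds). Time passes only in rows, so rows that repeat a pose let the fingers close. It gives the time, the measured TCP pose, the force and the opening at its end, in the units of the state.
- robot.get_state(): the state, without advancing time (a new reading comes with each control period).
- capture(name): name is "scene" or "top" or "wrist"; returns the picture (400x640x3 uint8, red, green, blue); there is no depth.
- camera_info(name): a dict with "fx", "fy", "cx", "cy" (pixels), "pose" (4x4, takes a point from camera to world coordinates). Camera axes: x right, y down, z forward; pixel columns grow to the right and rows downward; lengths in m; the calibration is good to about 2 mm. The wrist camera is an equidistant fisheye: a pixel r from the principal point sees the ray r / f radians off the axis. A picture is of the moment at which its call begins: read the wrist's pose just before it. camera_info takes no time and is no camera call; for the wrist camera it gives the pose at the moment of the call.
- robot.hand_in(): hands the job in, once; it reports no verdict.
Trained networks look in the newest picture that a camera, given by its name, has taken for a name from the list of things; names that differ only in an ending like _2 or _b are one class to them, and where a whole thing is asked for, a point or a joint stands for the part that bears it (a point fixed in the world has none). Each returns a list of dicts, best first, with "p" (0 to 1); they miss things now and then, are a little off and sometimes report something else, mostly with a low value. They report only what shows in the picture. A call takes as long as a camera call.
- search_frame(camera, target): "point" ([x, y, z] in m, in world coordinates, good to about 4 mm: the middle of the surface that is visible of it).
The state is a dict: "t": time; "qpos": joint angles; "qvel": joint speeds; "joint_efforts": joint torques, N m; "tool_pos": TCP position; "orientation": TCP orientation; "wrist_force": force on the tool from outside, world axes, zero at the start; "wrist_torque": the same for the moment, N m; "grip_width": opening from 0.0 (shut) to 1.0 (fully open).
Only numpy, scipy, OpenCV 4.12 (cv2) and the standard library are available. Lean on these libraries where they do the work, as an engineer would, in place of code of your own. Each camera call takes 0.05 s, during which the arm holds its last target.

## Working session

There is one attempt and no reset: what is moved stays moved. The work goes in short steps, Python scripts to look and compute and a shell command to move; the robot and the scene stay as the last step left them, time stands still between calls to the robot, and variables do not carry over. Pictures are saved under pics/ and viewed, and the job is handed in when it is done.

```bash
ls; mkdir -p pics
cat > h.py <<'E'
import numpy as np, cv2
from rig import robot, capture, camera_info, search_frame
def save(cam,name):
    im=capture(cam); cv2.imwrite(f'pics/{name}.png',im[:,:,::-1]); return im
def proj(cam,P):
    c=camera_info(cam);T=np.linalg.inv(c['pose']);p=T[:3,:3]@np.array(P)+T[:3,3]
    return c['fx']*p[0]/p[2]+c['cx'],c['fy']*p[1]/p[2]+c['cy']
def ray(cam,u,v,c=None):
    c=c or camera_info(cam);x=(u-c['cx'])/c['fx'];y=(v-c['cy'])/c['fy']
    if cam=='wrist':
        r=np.hypot(x,y);d=np.array([x/r*np.sin(r),y/r*np.sin(r),np.cos(r)]) if r>0 else np.array([0,0,1.])
    else: d=np.array([x,y,1.])
    M=np.array(c['pose']);d=M[:3,:3]@d;return M[:3,3],d/np.linalg.norm(d)
def atz(cam,u,v,z,c=None):
    o,d=ray(cam,u,v,c);return o+d*(z-o[2])/d[2]
def tri(rays):
    A=np.zeros((3,3));b=np.zeros(3)
    for o,d in rays:
        Pm=np.eye(3)-np.outer(d,d);A+=Pm;b+=Pm@o
    return np.linalg.solve(A,b)
def st():
    s=robot.get_state();R=np.array(s['orientation'])
    print('t',round(s['t'],2),'pos',np.round(s['tool_pos'],4),'x',np.round(R[:,0],3),'z',np.round(R[:,2],3),'F',np.round(s['wrist_force'],1),'g',round(s['grip_width'],3),'q6',round(s['qpos'][5],1))
    return np.array(s['tool_pos']),R
def go(P,zrot=None):
    """rows for TCP target"""
    p,R=st();d=R.T@(np.array(P)-p)*1000
    az=None
    if zrot is not None:
        # desired tool x direction angle (deg, world), modulo 180
        a=np.degrees(np.arctan2(R[1,0],R[0,0]));e=(zrot-a+90)%180-90
        # tool z is down: positive az turns clockwise from above
        az=-e
    print('d(mm)',np.round(d,1),'az',az)
def find(cam,names):
    for n in names:
        r=search_frame(cam,n)
        print(cam,n,[(np.round(q['point'],3).tolist(),round(q['p'],2)) for q in r][:6])
E
python3 - <<'E'
from h import *
st()
save('scene','s0');save('top','t0')
for c in('scene','top'):
    i=camera_info(c);print(c,i['fx'],i['cx'],i['cy'],np.round(i['pose'],3).tolist())
find('top',['bed','fixed_jaw','jaw','crank_axis','crank_knob','guard','guard_hinge','stay_pivot','stay_knob','hole_middle','peg_foot','round_stub','bracket','flux_jar','tube0_mid'])
find('scene',['fixed_jaw','jaw','crank_axis','crank_knob','guard_hinge','stay_pivot','stay_knob','hole_middle','peg_foot','tube0_mid'])
st()
E
```

```text
pics
t 0.0 pos [0.2233 0.5563 0.2176] x [ 0.373  0.928 -0.002] z [-0.001 -0.002 -1.   ] F [-1.   0.2  0.2] g 0.995 q6 -4.9
scene 377.45163269911353 323.01534052066387 204.2077541633561 [[-0.842, 0.432, -0.324, 0.821], [0.54, 0.656, -0.527, 0.4], [-0.015, -0.619, -0.786, 0.789], [0.0, 0.0, 0.0, 1.0]]
top 515.2536608837574 317.39421712168024 194.44379175169624 [[0.012, -0.98, 0.197, 0.307], [-1.0, -0.015, -0.013, -0.077], [0.015, -0.196, -0.98, 1.39], [0.0, 0.0, 0.0, 1.0]]
top bed [([0.601, 0.015, 0.084], 0.88)]
top fixed_jaw []
top jaw []
top crank_axis [([0.624, -0.192, 0.078], 0.72)]
top crank_knob []
top guard [([0.619, 0.032, 0.097], 0.66)]
top guard_hinge [([0.619, 0.036, 0.098], 0.59), ([0.602, 0.015, 0.084], 0.43)]
top stay_pivot [([0.621, 0.03, 0.097], 0.63), ([0.623, -0.192, 0.079], 0.55)]
top stay_knob [([0.645, 0.182, 0.071], 0.87), ([0.557, -0.315, 0.025], 0.55)]
top hole_middle [([0.644, 0.181, 0.073], 0.9), ([0.601, -0.096, 0.044], 0.6)]
top peg_foot []
top round_stub [([0.373, -0.14, 0.056], 0.64)]
top bracket [([0.516, -0.453, 0.004], 0.83), ([0.621, 0.031, 0.1], 0.44), ([0.409, -0.245, 0.016], 0.39)]
top flux_jar [([0.683, -0.293, 0.075], 0.91)]
top tube0_mid []
scene fixed_jaw [([0.634, 0.071, 0.047], 0.52), ([0.566, -0.319, 0.018], 0.27)]
scene jaw []
scene crank_axis [([0.632, -0.178, 0.082], 0.69), ([0.458, -0.342, 0.022], 0.21)]
scene crank_knob [([0.648, -0.179, 0.101], 0.57)]
scene guard_hinge [([0.625, 0.056, 0.096], 0.71), ([0.643, 0.185, 0.069], 0.43)]
scene stay_pivot [([0.621, 0.058, 0.096], 0.56), ([0.412, -0.234, 0.021], 0.52)]
scene stay_knob [([0.642, 0.188, 0.072], 0.94)]
scene hole_middle [([0.649, 0.19, 0.074], 0.98)]
scene peg_foot [([0.629, -0.18, 0.08], 0.25)]
scene tube0_mid [([0.42, -0.058, 0.017], 0.69)]
t 1.35 pos [0.2235 0.5568 0.2186] x [ 0.373  0.928 -0.   ] z [-0. -0. -1.] F [ 0.  -0.3  0.2] g 0.999 q6 -4.9
```

View pics/s0.png

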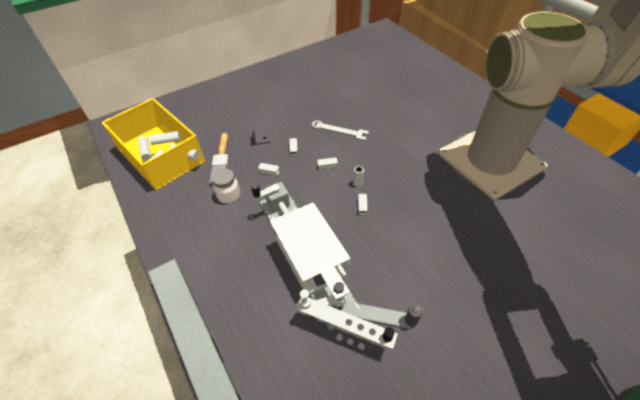

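View pics/t0.png

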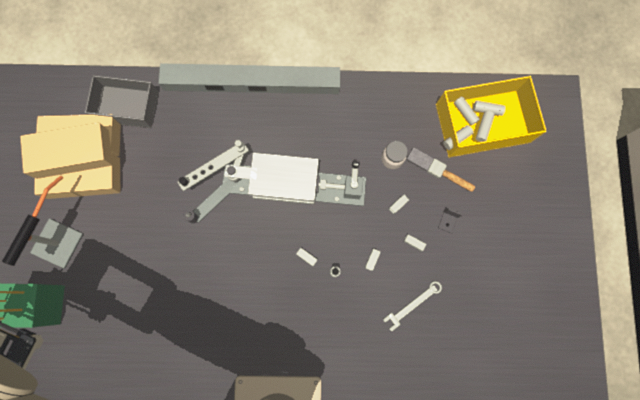

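The scene picture shows four tubes at (362,203), (327,163), (293,146) and (268,169). The guard is white at (310,240), and the stay runs from (305,297) to (388,335). The peg is at the end of the grey arm near (414,313). I'll zoom in next.

```bash
python3 - <<'E'
import cv2
t=cv2.imread('pics/t0.png');s=cv2.imread('pics/s0.png')
cv2.imwrite('pics/t0a.png',cv2.resize(t[130:240,170:370],None,fx=4,fy=4,interpolation=cv2.INTER_CUBIC))
cv2.imwrite('pics/s0a.png',cv2.resize(s[170:360,240:440],None,fx=4,fy=4,interpolation=cv2.INTER_CUBIC)[:600*2])
E
python3 - <<'E'
import cv2
s=cv2.imread('pics/s0a.png');cv2.imwrite('pics/s0b.png',cv2.resize(s,None,fx=.78,fy=.78))
E
```

```text
(no output)
```

View pics/t0a.png

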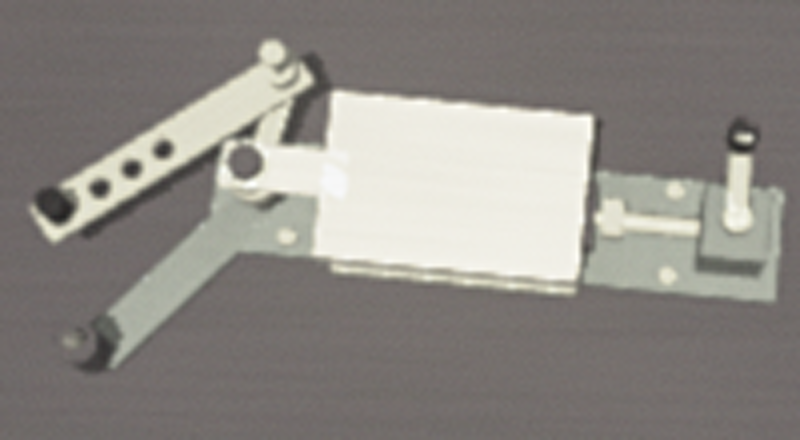

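View pics/s0b.png

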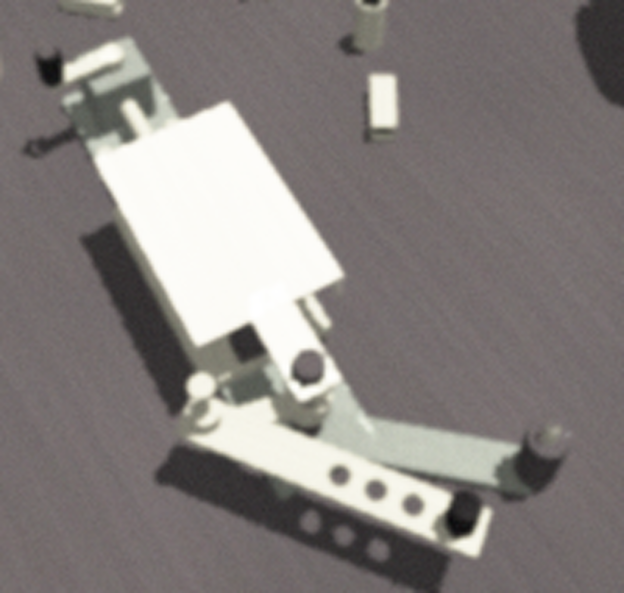

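Run:
```python
from h import *
T=lambda u,v:(170+u/4,130+v/4)
S=lambda u,v:(240+u/3.12,170+v/3.12)
for n,a,b in [('hinge',(244,158),(308,363)),('pivot top',(272,48),(203,382)),('knobmid',(53,204),(463,512)),('h1',(164,149),(340,475)),('h2',(131,168),(376,489)),('h3',(100,187),(413,504)),('peg',(74,342),(548,440)),('cknob',(742,133),(50,66)),('screwnut',(612,217),(130,105))]:
    r=[ray('top',*T(*a)),ray('scene',*S(*b))];p=tri(r)
    print(n,np.round(p,4),'res',[round(float(np.linalg.norm(np.cross(p-o,d)))*1000,1) for o,d in r])
print('stayheight h2', atz('top',*T(131,168),.07),atz('scene',*S(376,489),.07))
for n,u,v in [('tl',333,92),('tr',596,114),('br',578,280),('bl',318,258)]: print(n,atz('top',*T(u,v),.096))
for n,u,v in [('base tr',783,190),('base br',776,300),('bl',400,0)]: print(n,atz('top',*T(u,v),.01))
```

```text
hinge [0.6256 0.1297 0.1052] res [1.4, 1.4]
pivot top [0.6923 0.1125 0.1251] res [2.3, 2.3]
knobmid [0.5975 0.2534 0.0891] res [1.0, 1.0]
h1 [0.6404 0.1887 0.067 ] res [1.3, 1.3]
h2 [0.6271 0.2089 0.0689] res [0.9, 0.9]
h3 [0.6137 0.2286 0.069 ] res [1.1, 1.1]
peg [0.5128 0.2411 0.0595] res [0.4, 0.4]
cknob [ 0.6497 -0.1905  0.0947] res [1.7, 1.7]
screwnut [ 0.6051 -0.1148  0.0916] res [12.4, 12.4]
stayheight h2 [0.6273996  0.20805228 0.07      ] [0.62675128 0.20983585 0.07      ]
tl [0.67396813 0.07454746 0.096     ]
tr [ 0.66204215 -0.09646036  0.096     ]
br [ 0.55215783 -0.08626016  0.096     ]
bl [0.56390584 0.08005773 0.096     ]
base tr [ 0.63366482 -0.22715985  0.01      ]
base br [ 0.55665658 -0.22192343  0.01      ]
bl [0.76580669 0.04029468 0.01      ]
```

Run:
```python
from h import *
go([.55,.22,.25],70)
```

```text
t 1.35 pos [0.2235 0.5568 0.2186] x [ 0.373  0.928 -0.   ] z [-0. -0. -1.] F [ 0.  -0.3  0.2] g 0.999 q6 -4.9
d(mm) [-190.9  428.5  -31.4] az -1.8733228444741314
```

```bash
python3 -m handwheel '[{"tx":-48,"ty":107,"tz":-31},{"tx":-95,"ty":214,"tz":-31},{"tx":-143,"ty":321,"tz":-31},{"tx":-191,"ty":428,"tz":-31,"az":-2},{"tx":-191,"ty":428,"tz":-31,"az":-2},{"tx":-191,"ty":428,"tz":-31,"az":-2},{"tx":-191,"ty":428,"tz":-31,"az":-2},{"tx":-191,"ty":428,"tz":-31,"az":-2},{"tx":-191,"ty":428,"tz":-31,"az":-2}]'
python3 - <<'E'
from h import *
st();c=camera_info('wrist');print(c['fx'],c['cx'],c['cy'],np.round(c['pose'],3).tolist())
save('wrist','w0')
find('wrist',['peg_foot','stay_knob','hole_middle','stay_pivot'])
E
```

```text
t 1.35 pos [0.2235 0.5568 0.2186] x [ 0.373  0.928 -0.   ] z [-0. -0. -1.] F [ 0.  -0.3  0.2] g 0.999 q6 -4.9
309.70691628693146 314.4021842920374 199.10600874175623 [[0.373, 0.891, 0.259, 0.153], [0.928, -0.358, -0.104, 0.587], [-0.0, 0.279, -0.96, 0.384], [0.0, 0.0, 0.0, 1.0]]
wrist peg_foot []
wrist stay_knob []
wrist hole_middle []
wrist stay_pivot []validation failed for argument at $[0]...
```

View pics/w0.png

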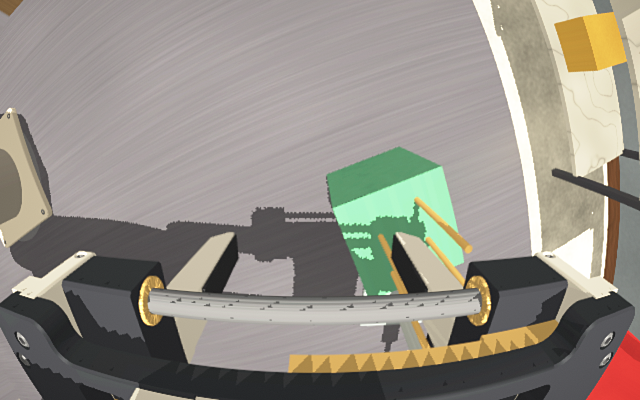

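The move was refused because every key has to be present. The wrist view shows only the start area.

```bash
python3 -m handwheel '[{"tx":-24,"ty":53,"tz":-10,"ax":0,"ay":0,"az":0,"grip":0},{"tx":-48,"ty":107,"tz":-20,"ax":0,"ay":0,"az":0,"grip":0},{"tx":-72,"ty":160,"tz":-31,"ax":0,"ay":0,"az":0,"grip":0},{"tx":-95,"ty":214,"tz":-31,"ax":0,"ay":0,"az":0,"grip":0},{"tx":-119,"ty":267,"tz":-31,"ax":0,"ay":0,"az":0,"grip":0},{"tx":-143,"ty":321,"tz":-31,"ax":0,"ay":0,"az":0,"grip":0},{"tx":-167,"ty":375,"tz":-31,"ax":0,"ay":0,"az":-1,"grip":0},{"tx":-191,"ty":428,"tz":-31,"ax":0,"ay":0,"az":-2,"grip":0},{"tx":-191,"ty":428,"tz":-31,"ax":0,"ay":0,"az":-2,"grip":0},{"tx":-191,"ty":428,"tz":-31,"ax":0,"ay":0,"az":-2,"grip":0}]'
python3 - <<'E'
from h import *
st();c=camera_info('wrist');print(np.round(c['pose'],3).tolist())
np.save('w1c.npy',c['pose']);save('wrist','w1')
find('wrist',['peg_foot','stay_knob','hole_middle','stay_pivot'])
E
```

```text
t: 2.85
tool_pos: [0.5493, 0.2203, 0.2495]
orientation: [[0.341, 0.94, -0.001], [0.94, -0.341, 0.0], [0.0, -0.001, -1.0]]
wrist_force: [0.2, 1.0, 0.3]
grip_width: 1.002
t 2.85 pos [0.5493 0.2203 0.2495] x [0.341 0.94  0.   ] z [-0.001  0.    -1.   ] F [0.2 1.  0.3] g 1.002 q6 -53.2
[[0.341, 0.903, 0.261, 0.478], [0.94, -0.328, -0.095, 0.248], [-0.0, 0.278, -0.961, 0.415], [0.0, 0.0, 0.0, 1.0]]
wrist peg_foot [([0.511, 0.242, 0.081], 0.41)]
wrist stay_knob [([0.626, 0.204, 0.065], 0.85)]
wrist hole_middle [([0.634, 0.201, 0.07], 0.64)]
wrist stay_pivot [([0.61, 0.134, 0.081], 0.71)]
```

View pics/w1.png

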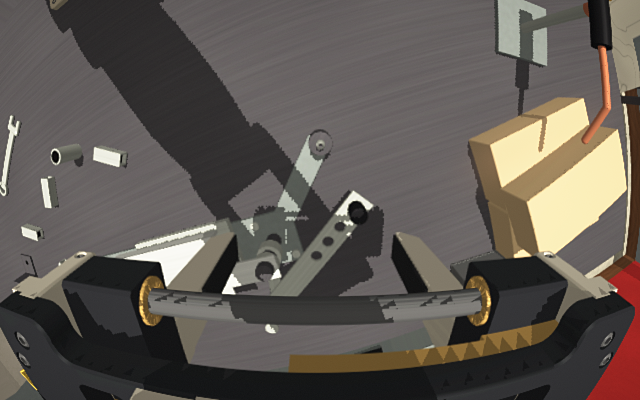

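The wrist view shows the peg at (320,145), the stay knob at (357,212) and the holes at (339,226), (328,240) and (317,255).

Run:
```python
from h import *
im=cv2.imread('pics/w1.png');cv2.imwrite('pics/w1a.png',cv2.resize(im[120:280,240:400],None,fx=4,fy=4,interpolation=cv2.INTER_CUBIC)[:600])
c=camera_info('wrist')
for n,u,v,z in [('peg',320,145,.083),('knob',358,210,.103),('h1',317,255,.071),('h2',328,240,.071),('h3',339,226,.071)]:
    print(n,np.round(atz('wrist',u,v,z,c),4))
```

```text
peg [0.5134 0.2419 0.083 ]
knob [0.59   0.2575 0.103 ]
h1 [0.6403 0.1933 0.071 ]
h2 [0.6257 0.2126 0.071 ]
h3 [0.6129 0.2309 0.071 ]
```

View pics/w1a.png

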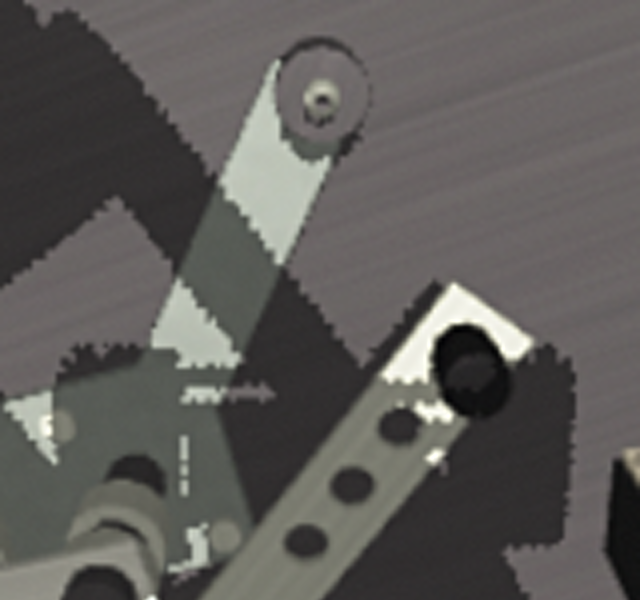

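Run:
```python
from h import *
go([.596,.2545,.075],70)
```

```text
t 3.1 pos [0.5488 0.2213 0.2499] x [0.338 0.941 0.   ] z [ 0.  0. -1.] F [0.3 0.3 0.2] g 0.998 q6 -53.2
d(mm) [ 47.1  33.1 174.9] az 0.23464275642197663
```

```bash
python3 -m handwheel '[{"tx":47,"ty":33,"tz":30,"ax":0,"ay":0,"az":0,"grip":0},{"tx":47,"ty":33,"tz":85,"ax":0,"ay":0,"az":0,"grip":0},{"tx":47,"ty":33,"tz":130,"ax":0,"ay":0,"az":0,"grip":0},{"tx":47,"ty":33,"tz":160,"ax":0,"ay":0,"az":0,"grip":0},{"tx":47,"ty":33,"tz":174,"ax":0,"ay":0,"az":0,"grip":0},{"tx":47,"ty":33,"tz":174,"ax":0,"ay":0,"az":0,"grip":0},{"tx":47,"ty":33,"tz":174,"ax":0,"ay":0,"az":0,"grip":0.85},{"tx":47,"ty":33,"tz":174,"ax":0,"ay":0,"az":0,"grip":0.9},{"tx":47,"ty":33,"tz":174,"ax":0,"ay":0,"az":0,"grip":1},{"tx":47,"ty":33,"tz":174,"ax":0,"ay":0,"az":0,"grip":1},{"tx":47,"ty":33,"tz":174,"ax":0,"ay":0,"az":0,"grip":1},{"tx":47,"ty":33,"tz":174,"ax":0,"ay":0,"az":0,"grip":1}]' 25
python3 - <<'E'
from h import *
st();save('wrist','w2')
E
```

```text
t: 4.6
tool_pos: [0.5958, 0.2544, 0.0758]
orientation: [[0.338, 0.941, 0.0], [0.941, -0.338, 0.0], [0.0, 0.0, -1.0]]
wrist_force: [0.0, -0.5, 0.8]
grip_width: 0.406
t 4.6 pos [0.5958 0.2544 0.0758] x [0.338 0.941 0.   ] z [ 0.  0. -1.] F [ 0.  -0.5  0.8] g 0.406 q6 -51.7
```

View pics/w2.png

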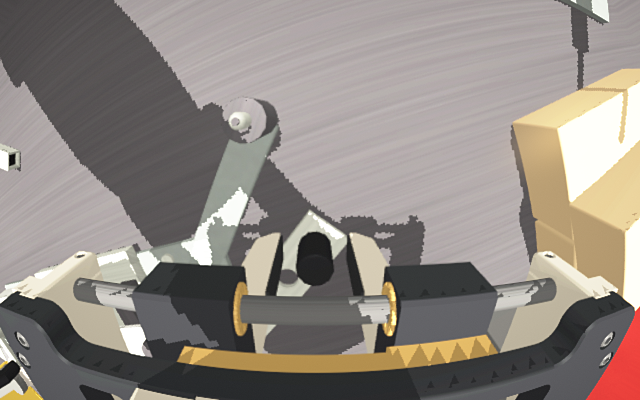

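Still closing, and the knob at (315,258) is between the fingers. I'll let it close fully.

```bash
python3 -m handwheel '[{"tx":0,"ty":0,"tz":0,"ax":0,"ay":0,"az":0,"grip":1},{"tx":0,"ty":0,"tz":0,"ax":0,"ay":0,"az":0,"grip":1},{"tx":0,"ty":0,"tz":0,"ax":0,"ay":0,"az":0,"grip":1},{"tx":0,"ty":0,"tz":0,"ax":0,"ay":0,"az":0,"grip":1}]' 25
python3 - <<'E'
from h import *
st();save('wrist','w3')
c=camera_info('wrist')
p,R=st()
# project grasp point into wrist
def wp(P):
    T=np.linalg.inv(c['pose']);q=T[:3,:3]@P+T[:3,3];th=np.arctan2(np.hypot(q[0],q[1]),q[2]);r=np.hypot(q[0],q[1]);return c['cx']+c['fx']*th*q[0]/r,c['cy']+c['fy']*th*q[1]/r
for z in(.071,.087,.103):print(z,wp(np.array([p[0],p[1],z])))
E
```

```text
t: 5.15
tool_pos: [0.5957, 0.2544, 0.0757]
orientation: [[0.338, 0.941, -0.0], [0.941, -0.338, 0.0], [0.0, -0.0, -1.0]]
wrist_force: [-0.3, -0.1, 1.1]
grip_width: 0.208
t 5.15 pos [0.5957 0.2544 0.0757] x [0.338 0.941 0.   ] z [-0.  0. -1.] F [-0.3 -0.1  1.1] g 0.208 q6 -51.6
t 5.2 pos [0.5957 0.2543 0.0757] x [0.338 0.941 0.   ] z [-0.  0. -1.] F [-0.4 -0.3 -0.9] g 0.209 q6 -51.7
0.071 (np.float64(312.01002910435585), np.float64(242.2223316797553))
0.087 (np.float64(311.80210327297357), np.float64(254.01312772585283))
0.103 (np.float64(311.5584531280461), np.float64(267.9455720197113))
```

View pics/w3.png

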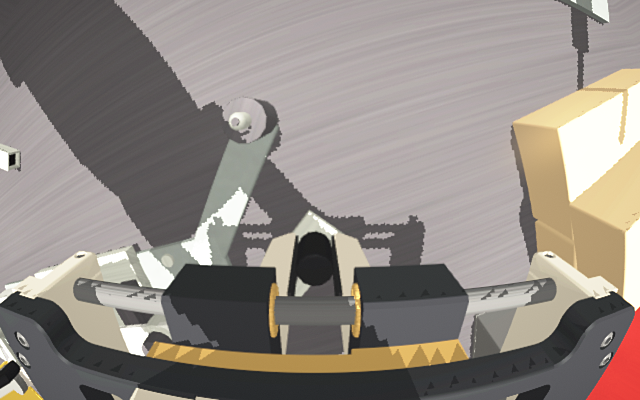

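```bash
cat > plan.py <<'E'
from h import *
c=camera_info('wrist')
peg2=atz('wrist',237,120,.083,c);print('peg2',peg2)
from scipy.optimize import fsolve
K0=np.array([.5957,.2543])
for H in ([.6256,.1297],[.623,.128]):
  for peg in ([.5132,.2417],peg2[:2]):
    H=np.array(H);peg=np.array(peg)
    def piv(K,g,L): # angle on circle
        f=lambda a: np.linalg.norm(H+.07*np.array([np.cos(a[0]),np.sin(a[0])])-K)-L
        return fsolve(f,[g])[0]
    a0=piv(K0,-.25,.17)
    a1=piv(peg,1.5,.116)
    P=H+.07*np.array([np.cos(a1),np.sin(a1)])
    d=(peg-P)/np.linalg.norm(peg-P);K=P+.17*d
    print('a0',a0,'open',a1-a0,'pivot',P,'Kfin',K,'dir',np.degrees(np.arctan2(d[1],d[0])))
E
python3 plan.py
```

```text
peg2 [0.51411806 0.24282418 0.083     ]
a0 -0.20077996150152325 open 1.8333645781647325 pivot [0.62127757 0.19956642] Kfin [0.46288803 0.26131391] dir 158.70188861776705
a0 -0.20077996150152325 open 1.8264327710102566 pivot [0.62176197 0.1995947 ] Kfin [0.46400796 0.26294825] dir 158.11975222689756
a0 -0.20267712128198406 open 1.8072294121810544 pivot [0.62063753 0.19796012] Kfin [0.46318598 0.26206167] dir 157.84781994278106
a0 -0.20267712128198406 open 1.8006639545981673 pivot [0.6210969  0.19797413] Kfin [0.46431756 0.26370265] dir 157.2545083506622
```

```bash
python3 -m handwheel '[{"tx":0,"ty":0,"tz":-14,"ax":0,"ay":0,"az":0,"grip":1},{"tx":0,"ty":0,"tz":-28,"ax":0,"ay":0,"az":0,"grip":1},{"tx":0,"ty":0,"tz":-28,"ax":0,"ay":0,"az":0,"grip":1},{"tx":-4,"ty":-12,"tz":-28,"ax":0,"ay":0,"az":0,"grip":1},{"tx":-8,"ty":-25,"tz":-28,"ax":0,"ay":0,"az":0,"grip":1},{"tx":-11,"ty":-38,"tz":-28,"ax":0,"ay":0,"az":0,"grip":1},{"tx":-15,"ty":-50,"tz":-28,"ax":0,"ay":0,"az":0,"grip":1},{"tx":-15,"ty":-50,"tz":-28,"ax":0,"ay":0,"az":0,"grip":1}]' 30
python3 - <<'E'
from h import *
st();save('wrist','w4')
E
```

```text
t: 6.2
tool_pos: [0.542, 0.2574, 0.1033]
orientation: [[0.338, 0.941, -0.002], [0.941, -0.338, -0.0], [-0.001, -0.002, -1.0]]
wrist_force: [1.2, 0.1, -1.9]
grip_width: 0.207
t 6.2 pos [0.542  0.2574 0.1033] x [ 0.338  0.941 -0.001] z [-0.002 -0.    -1.   ] F [ 1.2  0.1 -1.9] g 0.207 q6 -49.8
```

View pics/w4.png

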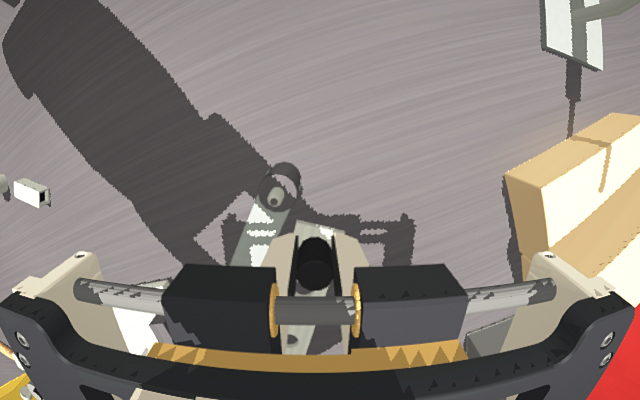

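```bash
python3 -m handwheel '[{"tx":-3,"ty":-12,"tz":0,"ax":0,"ay":0,"az":0,"grip":1},{"tx":-7,"ty":-25,"tz":0,"ax":0,"ay":0,"az":0,"grip":1},{"tx":-11,"ty":-38,"tz":0,"ax":0,"ay":0,"az":0,"grip":1},{"tx":-15,"ty":-50,"tz":0,"ax":0,"ay":0,"az":0,"grip":1},{"tx":-18,"ty":-62,"tz":0,"ax":0,"ay":0,"az":0,"grip":1},{"tx":-22,"ty":-75,"tz":0,"ax":0,"ay":0,"az":0,"grip":1},{"tx":-22,"ty":-75,"tz":0,"ax":0,"ay":0,"az":0,"grip":1},{"tx":-22,"ty":-75,"tz":0,"ax":0,"ay":0,"az":0,"grip":1}]' 30
python3 - <<'E'
from h import *
st();save('wrist','w5');save('scene','s5');save('top','t5')
s=cv2.imread('pics/s5.png');t=cv2.imread('pics/t5.png')
a=cv2.resize(s[240:370,300:500],None,fx=4,fy=4,interpolation=cv2.INTER_CUBIC);cv2.imwrite('pics/s5a.png',a)
a=cv2.resize(t[120:270,120:320],None,fx=4,fy=4,interpolation=cv2.INTER_CUBIC);cv2.imwrite('pics/t5a.png',a)
E
```

```text
t: 7.25
tool_pos: [0.4648, 0.2616, 0.1036]
orientation: [[0.338, 0.941, -0.001], [0.941, -0.338, -0.0], [-0.001, -0.001, -1.0]]
wrist_force: [1.4, -0.2, -1.3]
grip_width: 0.207
t 7.25 pos [0.4648 0.2616 0.1036] x [ 0.338  0.941 -0.001] z [-0.001 -0.    -1.   ] F [ 1.4 -0.2 -1.3] g 0.207 q6 -46.4
```

View pics/s5a.png

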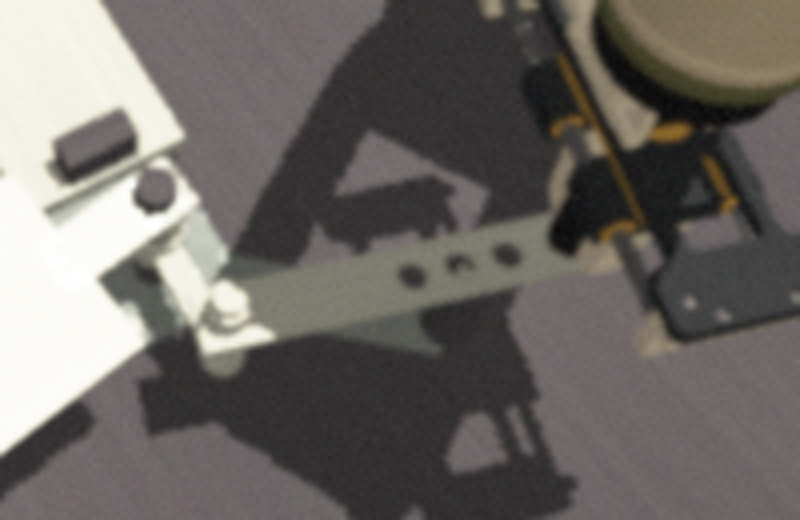

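View pics/t5a.png

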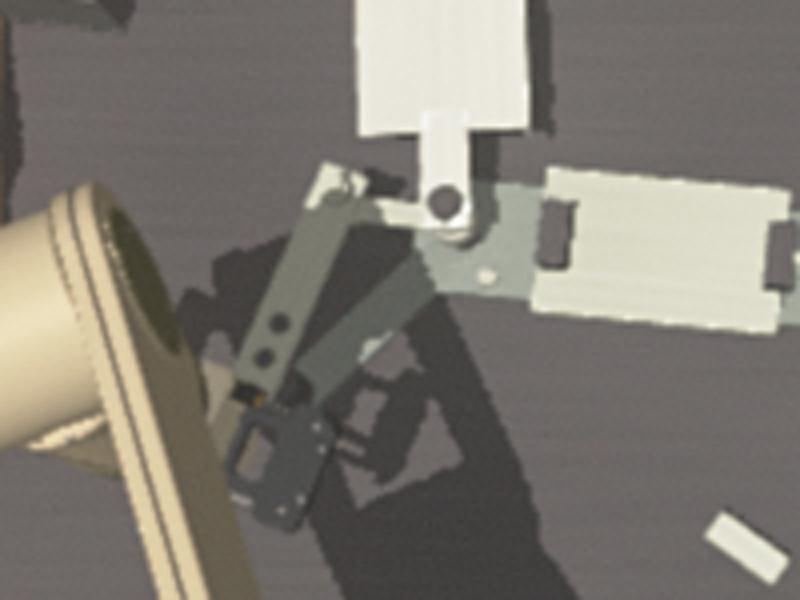

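View pics/w5.png

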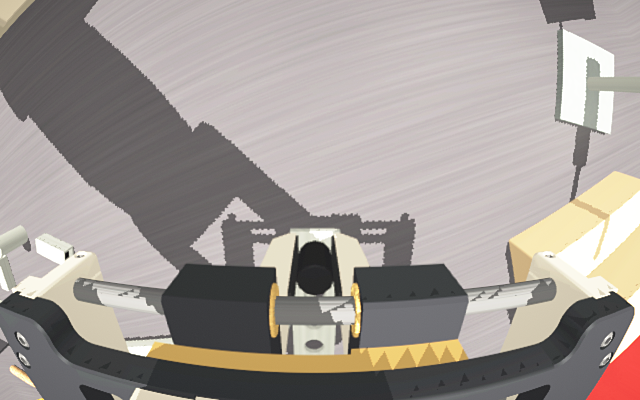

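Run:
```python
from h import *
S=lambda u,v:(300+u/4,240+v/4)
T=lambda u,v:(120+u/4,120+v/4)
for u,v in [(412,275),(460,264),(508,254)]: print(np.round(atz('scene',*S(u,v),.0985),4))
for u,v in [(280,322),(264,357)]: print('top',np.round(atz('top',*T(u,v),.0985),4))
for P in ([.5135,.242,.083],[.5135,.242,.0985]): u,v=proj('scene',P);print((u-300)*4,(v-240)*4)
s=cv2.imread('pics/s5.png');cv2.imwrite('pics/s5c.png',cv2.resize(s[290:320,390:440],None,fx=14,fy=14,interpolation=cv2.INTER_CUBIC))
```

```text
[0.5461 0.2333 0.0985]
[0.5234 0.2416 0.0985]
[0.5008 0.2502 0.0985]
top [0.5455 0.23   0.0985]
top [0.5228 0.2387 0.0985]
470.4559287098291 267.13637116656946
476.3186617641659 254.05926108072276
```

View pics/s5c.png

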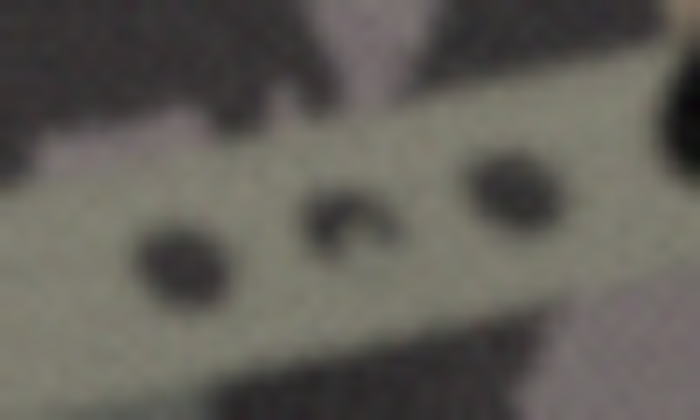

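Run:
```python
from h import *
S=lambda u,v:(390+u/14,290+v/14)
T=lambda u,v:(120+u/4,120+v/4)
for a,b in [((182,265),(280,322)),((350,222),(264,357))]:
    r=[ray('scene',*S(*a)),ray('top',*T(*b))];p=tri(r);print(np.round(p,4),[round(float(np.linalg.norm(np.cross(p-o,d)))*1000,1) for o,d in r])
a=cv2.imread('pics/w3.png')[220:380,250:390];b=cv2.imread('pics/w5.png')[220:380,250:390]
cv2.imwrite('pics/w35.png',cv2.resize(np.hstack([a,b]),None,fx=2.8,fy=2.8,interpolation=cv2.INTER_CUBIC))
```

```text
[0.5456 0.2318 0.0946] [1.1, 1.1]
[0.5227 0.2401 0.096 ] [0.9, 0.9]
```

View pics/w35.png

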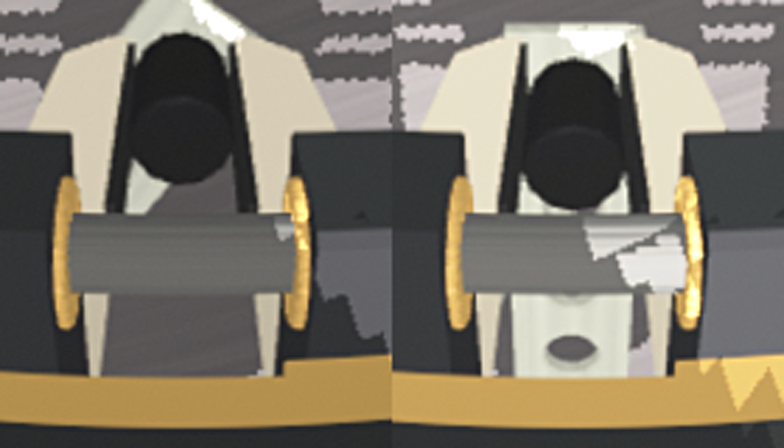

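```bash
python3 -m handwheel '[{"tx":0,"ty":0,"tz":0,"ax":0,"ay":0,"az":0,"grip":1},{"tx":0,"ty":0,"tz":0,"ax":0,"ay":0,"az":0,"grip":1},{"tx":0,"ty":-3,"tz":0,"ax":0,"ay":0,"az":0,"grip":1},{"tx":0,"ty":-6,"tz":0,"ax":0,"ay":0,"az":0,"grip":1},{"tx":0,"ty":-9,"tz":0,"ax":0,"ay":0,"az":0,"grip":1},{"tx":0,"ty":-9,"tz":0,"ax":0,"ay":0,"az":0,"grip":1},{"tx":0,"ty":-9,"tz":0,"ax":0,"ay":0,"az":0,"grip":1}]' 60
cat > chk.py <<'E'
from h import *
import sys
n=sys.argv[1]
st();save('wrist','w'+n);save('scene','s'+n)
s=cv2.imread(f'pics/s{n}.png');b=cv2.imread(f'pics/w{n}.png')
A=cv2.resize(s[290:320,390:440],None,fx=14,fy=14,interpolation=cv2.INTER_CUBIC)
B=cv2.resize(b[220:380,250:390],(368,420),interpolation=cv2.INTER_CUBIC)
I=np.hstack([A,B]);cv2.imwrite(f'pics/c{n}.png',cv2.resize(I,None,fx=.74,fy=.74))
E
python3 chk.py 6
```

```text
t: 8.28
tool_pos: [0.4565, 0.2648, 0.1036]
orientation: [[0.338, 0.941, -0.001], [0.941, -0.338, -0.0], [-0.0, -0.001, -1.0]]
wrist_force: [2.1, -1.6, -1.7]
grip_width: 0.2
t 8.28 pos [0.4565 0.2648 0.1036] x [ 0.338  0.941 -0.   ] z [-0.001 -0.    -1.   ] F [ 2.1 -1.6 -1.7] g 0.2 q6 -45.7
```

View pics/c6.png

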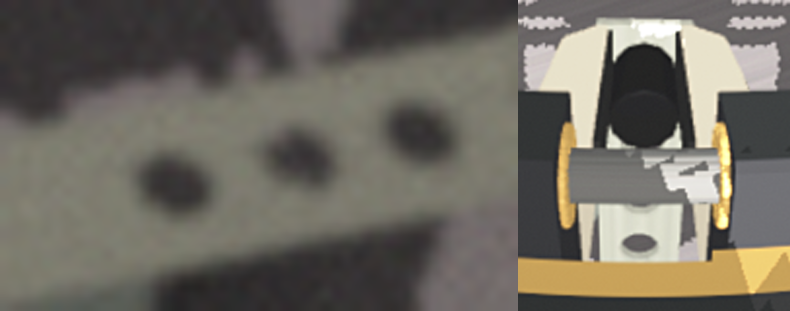

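Run:
```python
from h import *
for u,v in [(175,184),(300,158),(419,133)]: print(np.round(atz('scene',390+u/10.36,290+v/10.36,.0985),4))
print(proj('scene',[.5134,.242,.083]))
save('top','t6');t=cv2.imread('pics/t6.png');cv2.imwrite('pics/t6a.png',cv2.resize(t[170:240,160:230],None,fx=8,fy=8,interpolation=cv2.INTER_CUBIC))
```

```text
[0.5386 0.2358 0.0985]
[0.516  0.2445 0.0985]
[0.4943 0.2528 0.0985]
(np.float64(417.6529109430979), np.float64(306.7574656814223))
```

View pics/t6a.png

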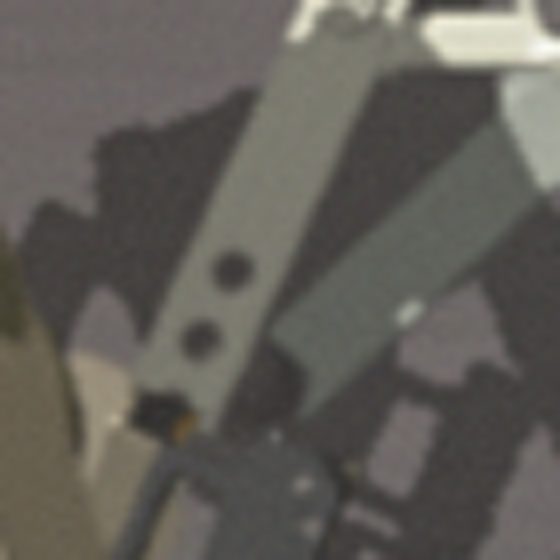

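Run:
```python
import cv2,numpy as np
s=cv2.imread('pics/s0.png');t=cv2.imread('pics/t0.png')
A=cv2.resize(s[295:335,395:435],None,fx=10,fy=10,interpolation=cv2.INTER_CUBIC)
B=cv2.resize(t[195:235,170:210],None,fx=10,fy=10,interpolation=cv2.INTER_CUBIC)
cv2.imwrite('pics/peg0.png',np.hstack([A,B]))
```

```text
(no output)
```

View pics/peg0.png

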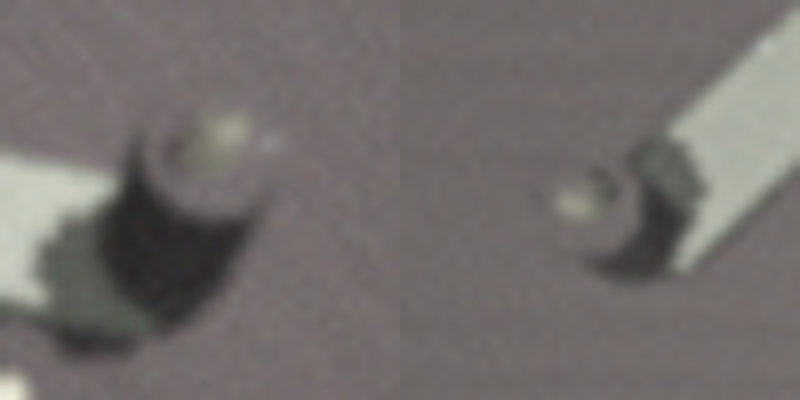

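Run:
```python
from h import *
def T3(n,a,b):
    r=[ray('scene',*a),ray('top',*b)];p=tri(r);print(n,np.round(p,4),[round(float(np.linalg.norm(np.cross(p-o,d)))*1000,1) for o,d in r])
T3('tip',(418.3,307.3),(187,214.7))
T3('pillar',(416.5,312),(189.7,216.3))
T3('h2now',(418.96,305.25),(185.1,212.5))
T3('h1now',(406.9,307.76),(189,203.75))
for n,a in(('tip',(418.3,307.3)),('h2',(418.96,305.25))): print(n,atz('scene',*a,.083 if n=='tip' else .0985))
for n,a in(('tip',(187,214.7)),('h2',(185.1,212.5))): print(n,atz('top',*a,.083 if n=='tip' else .0985))
```

```text
tip [0.5115 0.2414 0.0775] [1.2, 1.2]
pillar [0.5108 0.2408 0.0525] [2.0, 2.0]
h2now [0.5146 0.2426 0.0936] [1.1, 1.1]
h1now [0.5373 0.2339 0.0937] [1.0, 1.0]
tip [0.51308876 0.24352689 0.083     ]
h2 [0.51604403 0.2445253  0.0985    ]
tip [0.51135715 0.23907912 0.083     ]
h2 [0.51448796 0.24046771 0.0985    ]
```

```bash
python3 -m handwheel '[{"tx":-2.9,"ty":-2.5,"tz":0,"ax":0,"ay":0,"az":0,"grip":1},{"tx":-2.9,"ty":-2.5,"tz":0,"ax":0,"ay":0,"az":0,"grip":1},{"tx":-2.9,"ty":-2.5,"tz":6,"ax":0,"ay":0,"az":0,"grip":1},{"tx":-2.9,"ty":-2.5,"tz":12,"ax":0,"ay":0,"az":0,"grip":1},{"tx":-2.9,"ty":-2.5,"tz":16,"ax":0,"ay":0,"az":0,"grip":1},{"tx":-2.9,"ty":-2.5,"tz":16,"ax":0,"ay":0,"az":0,"grip":1}]' 60
python3 chk.py 7
```

```text
t: 9.18
tool_pos: [0.4533, 0.2624, 0.0869]
orientation: [[0.338, 0.941, -0.001], [0.941, -0.338, -0.001], [-0.001, -0.001, -1.0]]
wrist_force: [5.9, -4.1, -2.1]
grip_width: 0.193
t 9.18 pos [0.4533 0.2624 0.0869] x [ 0.338  0.941 -0.001] z [-0.001 -0.001 -1.   ] F [ 5.9 -4.1 -2.1] g 0.193 q6 -45.7
```

View pics/c7.png

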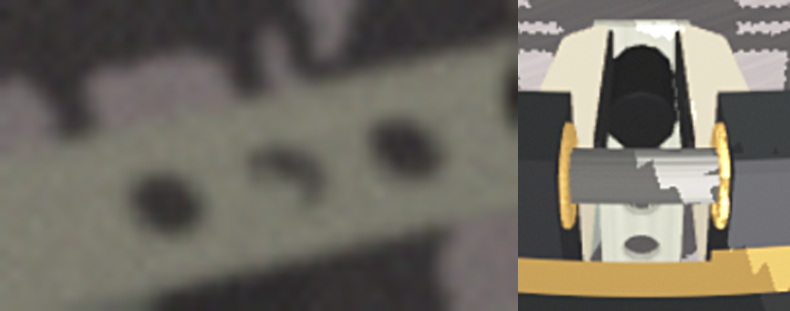

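```bash
python3 -m handwheel '[{"tx":0,"ty":1.5,"tz":0,"ax":0,"ay":0,"az":0,"grip":1},{"tx":0,"ty":2.5,"tz":0,"ax":0,"ay":0,"az":0,"grip":1},{"tx":0,"ty":2.5,"tz":3,"ax":0,"ay":0,"az":0,"grip":1},{"tx":0,"ty":2.5,"tz":3,"ax":0,"ay":0,"az":0,"grip":1}]' 60
python3 chk.py 8
```

```text
t: 9.78
tool_pos: [0.4554, 0.2617, 0.0837]
orientation: [[0.338, 0.941, -0.002], [0.941, -0.338, -0.001], [-0.001, -0.001, -1.0]]
wrist_force: [0.9, 0.2, -2.2]
grip_width: 0.196
t 9.78 pos [0.4554 0.2617 0.0837] x [ 0.338  0.941 -0.001] z [-0.002 -0.001 -1.   ] F [ 0.9  0.2 -2.2] g 0.196 q6 -45.9
```

View pics/c8.png

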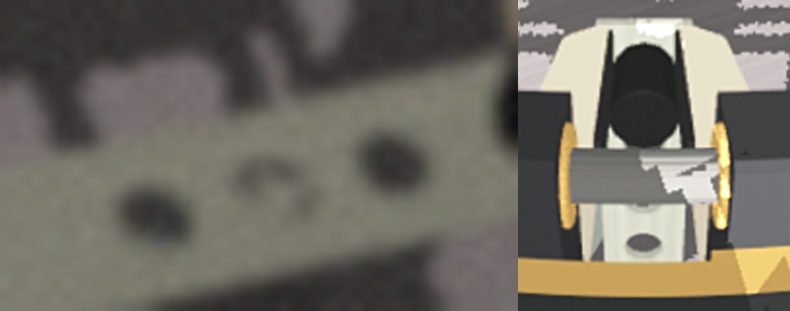

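The peg shows inside the middle hole at (275,188) and the side force has dropped. I'll lower it the rest of the way.

```bash
python3 -m handwheel '[{"tx":0,"ty":0,"tz":4,"ax":0,"ay":0,"az":0,"grip":1},{"tx":0,"ty":0,"tz":8,"ax":0,"ay":0,"az":0,"grip":1},{"tx":0,"ty":0,"tz":8.5,"ax":0,"ay":0,"az":0,"grip":1},{"tx":0,"ty":0,"tz":8.5,"ax":0,"ay":0,"az":0,"grip":1}]' 60
python3 chk.py 9
```

```text
t: 10.38
tool_pos: [0.4556, 0.2617, 0.0756]
orientation: [[0.338, 0.941, -0.001], [0.941, -0.338, -0.001], [-0.001, -0.001, -1.0]]
wrist_force: [1.3, -0.3, 0.3]
grip_width: 0.198
t 10.38 pos [0.4556 0.2617 0.0756] x [ 0.338  0.941 -0.001] z [-0.001 -0.001 -1.   ] F [ 1.3 -0.3  0.3] g 0.198 q6 -45.9
```

View pics/c9.png

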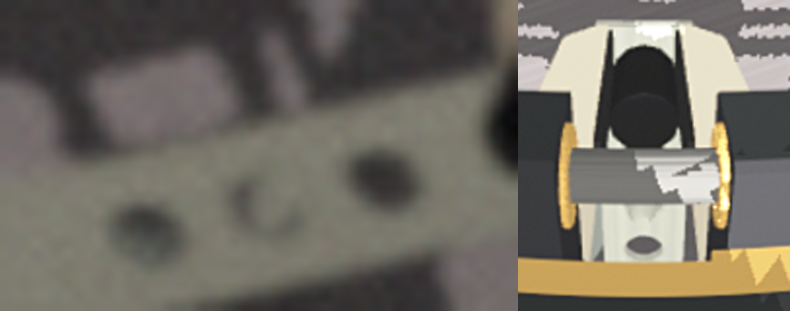

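```bash
python3 -m handwheel '[{"tx":0,"ty":0,"tz":0,"ax":0,"ay":0,"az":0,"grip":0.7},{"tx":0,"ty":0,"tz":0,"ax":0,"ay":0,"az":0,"grip":0.5},{"tx":0,"ty":0,"tz":0,"ax":0,"ay":0,"az":0,"grip":0.5},{"tx":0,"ty":0,"tz":0,"ax":0,"ay":0,"az":0,"grip":0.5},{"tx":0,"ty":0,"tz":-30,"ax":0,"ay":0,"az":0,"grip":0.5},{"tx":0,"ty":0,"tz":-80,"ax":0,"ay":0,"az":0,"grip":0},{"tx":0,"ty":0,"tz":-130,"ax":0,"ay":0,"az":0,"grip":0},{"tx":0,"ty":-40,"tz":-170,"ax":0,"ay":0,"az":0,"grip":0},{"tx":0,"ty":-40,"tz":-170,"ax":0,"ay":0,"az":0,"grip":0}]' 30
python3 - <<'E'
from h import *
st();save('wrist','w10');save('scene','s10');save('top','t10')
find('top',['tube0_mid','jaw','fixed_jaw','bed','crank_knob','crank_axis'])
find('scene',['tube0_mid','jaw','fixed_jaw','bed','crank_knob','crank_axis'])
s=cv2.imread('pics/s10.png');t=cv2.imread('pics/t10.png')
cv2.imwrite('pics/s10a.png',cv2.resize(s[100:350,230:450],None,fx=2.4,fy=2.4,interpolation=cv2.INTER_CUBIC))
cv2.imwrite('pics/t10a.png',cv2.resize(t[110:290,170:440],None,fx=2.9,fy=2.9,interpolation=cv2.INTER_CUBIC))
E
```

```text
t: 11.6
tool_pos: [0.4186, 0.2771, 0.2503]
orientation: [[0.337, 0.942, 0.005], [0.942, -0.337, 0.003], [0.005, 0.004, -1.0]]
wrist_force: [-0.1, 1.3, -1.1]
grip_width: 0.885
t 11.6 pos [0.4186 0.2771 0.2503] x [0.337 0.942 0.005] z [ 0.005  0.003 -1.   ] F [-0.1  1.3 -1.1] g 0.885 q6 -42.7
top tube0_mid [([0.415, -0.064, 0.022], 0.63), ([0.622, 0.065, 0.048], 0.34), ([0.718, 0.161, 0.095], 0.19)]
top jaw [([0.598, -0.086, 0.05], 0.64)]
top fixed_jaw [([0.617, 0.065, 0.051], 0.43)]
top bed [([0.619, 0.11, 0.05], 0.63)]
top crank_knob []
top crank_axis [([0.622, -0.192, 0.082], 0.6), ([0.719, 0.165, 0.099], 0.44)]
scene tube0_mid [([0.418, -0.056, 0.018], 0.62)]
scene jaw [([0.605, -0.08, 0.048], 0.76)]
scene fixed_jaw [([0.619, 0.072, 0.049], 0.5)]
scene bed [([0.643, 0.137, 0.079], 0.87), ([0.546, 0.231, 0.069], 0.2)]
scene crank_knob []
scene crank_axis [([0.632, -0.181, 0.076], 0.58), ([0.618, 0.073, 0.046], 0.22)]
```

View pics/s10a.png

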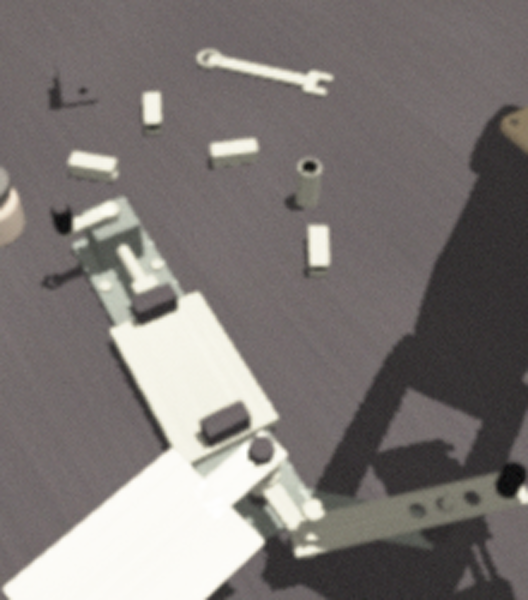

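View pics/t10a.png

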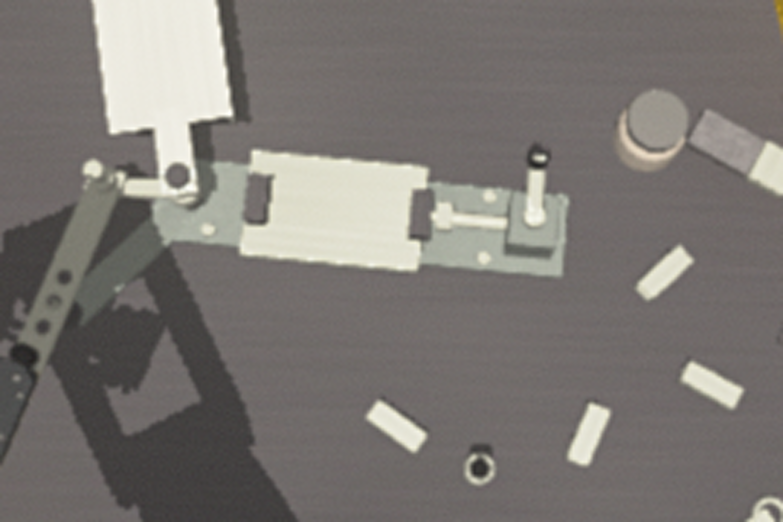

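Pinned: the guard is open and the peg shows in the middle hole. Four tubes remain, and next I measure them and the bed.

```bash
cat > tubes.py <<'E'
from h import *
import sys
def tubes(cam,im,c=None,area=(60,400),z=.02):
    g=cv2.cvtColor(im,cv2.COLOR_RGB2GRAY)
    k=4 if cam!='wrist' else 1
    big=cv2.resize(g,None,fx=k,fy=k,interpolation=cv2.INTER_CUBIC)
    m=(big>150).astype(np.uint8)
    cs,_=cv2.findContours(m,cv2.RETR_EXTERNAL,cv2.CHAIN_APPROX_NONE)
    out=[]
    for q in cs:
        a=cv2.contourArea(q)/k/k
        if not area[0]<a<area[1]: continue
        W=np.array([atz(cam,(u+.5)/k-.5,(v+.5)/k-.5,z,c)[:2] for u,v in q[:,0,:]])*1000
        (x,y),(w,h),an=cv2.minAreaRect(W.astype(np.float32))
        if w<h: w,h=h,w; an+=90
        if 42<w<66 and 13<h<32: out.append((round(x/1000,4),round(y/1000,4),round((an+90)%180-90,1),round(w,1),round(h,1)))
    return out
if __name__=='__main__':
    im=cv2.imread(sys.argv[1])[:,:,::-1]
    for o in tubes(sys.argv[2],im):print(o)
E
python3 tubes.py pics/t10.png top; echo; python3 tubes.py pics/s10.png scene
python3 - <<'E'
from h import *
for u,v in[(256,150),(430,167),(418,271),(240,254)]:print(np.round(atz('top',170+u/2.9,110+v/2.9,.025),4))
print('fixed jaw edges z.051')
for u,v in[(251,175),(271,176),(265,224),(245,222),(416,189),(436,191),(429,239),(409,237)]:print(np.round(atz('top',170+u/2.9,110+v/2.9,.051),4))
print('crank', atz('top',170+535/2.9,110+215/2.9,.085),'knob',atz('top',170+539/2.9,110+153/2.9,.115))
print('scene')
S=lambda u,v:(230+u/2.4,100+v/2.4)
for u,v in[(200,292),(278,415)]:print(np.round(atz('scene',*S(u,v),.025),4))
for u,v in[(201,423),(240,404),(248,416),(207,437)]:print(np.round(atz('scene',*S(u,v),.051),4))
E
```

```text
(0.4088, -0.2427, -23.0, 57.9, 22.9)
(0.4141, -0.0671, 54.6, 56.9, 22.5)
(0.4561, -0.3565, 61.7, 56.9, 23.1)
(0.5595, -0.3151, -45.6, 60.5, 22.4)

[0.6696 0.0682 0.025 ]
[ 0.6558 -0.0959  0.025 ]
[ 0.5561 -0.0859  0.025 ]
[0.5697 0.0796 0.025 ]
fixed jaw edges z.051
[0.6389 0.0692 0.051 ]
[0.6382 0.0508 0.051 ]
[0.593  0.0548 0.051 ]
[0.5945 0.0731 0.051 ]
[ 0.6281 -0.0829  0.051 ]
[ 0.6265 -0.1013  0.051 ]
[ 0.5813 -0.0954  0.051 ]
[ 0.5829 -0.0771  0.051 ]
crank [ 0.59774831 -0.18957757  0.085     ] knob [ 0.64713795 -0.19061023  0.115     ]
scene
[ 0.5562 -0.08    0.025 ]
[0.5696 0.0807 0.025 ]
[0.6409 0.0602 0.051 ]
[0.6009 0.0634 0.051 ]
[0.6015 0.0776 0.051 ]
[0.6437 0.0749 0.051 ]Traceback (most recent call last):
  File "tubes.py", line 20, in <module>
    for o in tubes(sys.argv[2],im):print(o)
             ~~~~~^^^^^^^^^^^^^^^^
  File "tubes.py", line 13, in tubes
    W=np.array([atz(cam,(u+.5)/k-.5,(v+.5)/k-.5,z,c)[:2] for u,v in q[:,0,:]])*1000
                ~~~^^^^^^^^^^^^^^^^^^^^^^^^^^^^^^^^^
  File "h.py", line 15, in atz
    o,d=ray(cam,u,v,c);return o+d*(z-o[2])/d[2]
        ~~~^^^^^^^^^^^
  File "h.py", line 9, in ray
    c=c or camera_info(cam);x=(u-c['cx'])/c['fx'];y=(v-c['cy'])/c['fy']
           ~~~~~~~~~~~^^^^^
ValueError: time passes only in moves, steps and waits
```

```bash
sed -i "s/^def ray/_ci={}\ndef ci(cam):\n    if cam=='wrist': return camera_info(cam)\n    if cam not in _ci:_ci[cam]=camera_info(cam)\n    return _ci[cam]\ndef ray/; s/c=c or camera_info(cam)/c=c or ci(cam)/" h.py; python3 tubes.py pics/s10.png scene
python3 - <<'E'
from h import *
go([.54,-.05,.30],90)
E
```

```text
(0.4134, -0.0672, 56.6, 57.4, 24.3)
(0.4097, -0.2426, -24.0, 58.7, 27.9)
(0.4562, -0.3567, 61.2, 60.1, 24.1)
t 12.35 pos [0.4182 0.2753 0.2456] x [ 0.338  0.941 -0.001] z [-0.001 -0.001 -1.   ] F [ 0.   0.2 -0.3] g 0.999 q6 -42.7
d(mm) [-265.   224.6  -54.2] az -19.781636933862032
```

Run:
```python
from h import *
go([.4138,-.067,.15],55.5)
```

```text
t 12.35 pos [0.4182 0.2753 0.2456] x [ 0.338  0.941 -0.001] z [-0.001 -0.001 -1.   ] F [ 0.   0.2 -0.3] g 0.999 q6 -42.7
d(mm) [-323.5  111.7   95.9] az 14.718363066137968
```

```bash
python3 -m handwheel '[{"tx":-50,"ty":17,"tz":0,"ax":0,"ay":0,"az":0,"grip":0.25},{"tx":-105,"ty":36,"tz":0,"ax":0,"ay":0,"az":4,"grip":0.25},{"tx":-160,"ty":55,"tz":10,"ax":0,"ay":0,"az":8,"grip":0.25},{"tx":-215,"ty":74,"tz":30,"ax":0,"ay":0,"az":12,"grip":0.25},{"tx":-270,"ty":93,"tz":50,"ax":0,"ay":0,"az":15,"grip":0.25},{"tx":-323,"ty":112,"tz":65,"ax":0,"ay":0,"az":15,"grip":0.25},{"tx":-323,"ty":112,"tz":65,"ax":0,"ay":0,"az":15,"grip":0.25},{"tx":-323,"ty":112,"tz":65,"ax":0,"ay":0,"az":15,"grip":0.25},{"tx":-323,"ty":112,"tz":65,"ax":0,"ay":0,"az":15,"grip":0.25}]'
python3 - <<'E'
from h import *
st();save('wrist','w11')
go([.4138,-.067,.003],55.5)
E
```

```text
t: 13.48
tool_pos: [0.4147, -0.0654, 0.1815]
orientation: [[0.569, 0.822, -0.0], [0.822, -0.569, -0.001], [-0.001, 0.0, -1.0]]
wrist_force: [1.1, -0.2, 0.8]
grip_width: 0.751
t 13.47 pos [ 0.4147 -0.0654  0.1815] x [ 0.569  0.822 -0.001] z [-0.    -0.001 -1.   ] F [ 1.1 -0.2  0.8] g 0.751 q6 -71.3
t 13.53 pos [ 0.4147 -0.0654  0.1815] x [ 0.569  0.823 -0.001] z [-0.    -0.001 -1.   ] F [-0.8 -0.   0. ] g 0.752 q6 -71.3
d(mm) [-1.800e+00  1.000e-01  1.785e+02] az -0.14892512666821744
```

View pics/w11.png

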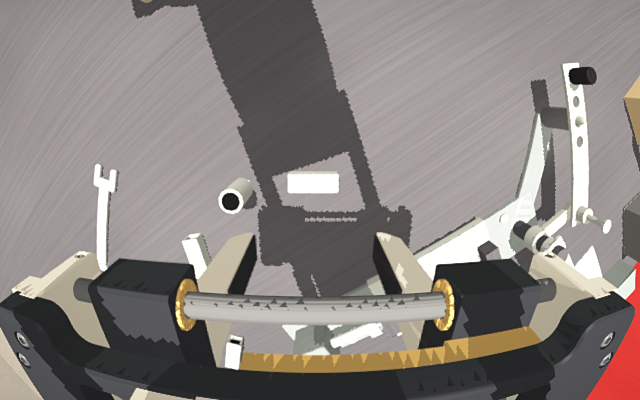

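Run:
```python
from h import *
c=camera_info('wrist')
for u,v in[(289,172),(338,172),(313,173),(289,192)]:print(np.round(atz('wrist',u,v,.02,c),4))
```

```text
[ 0.39   -0.0797  0.02  ]
[ 0.42   -0.0363  0.02  ]
[ 0.4057 -0.0591  0.02  ]
[ 0.4081 -0.0927  0.02  ]
```

```bash
python3 -m handwheel '[{"tx":-1,"ty":0,"tz":50,"ax":0,"ay":0,"az":0,"grip":0.25},{"tx":-1,"ty":0,"tz":100,"ax":0,"ay":0,"az":0,"grip":0.25},{"tx":-1,"ty":0,"tz":140,"ax":0,"ay":0,"az":0,"grip":0.25},{"tx":-1,"ty":0,"tz":165,"ax":0,"ay":0,"az":0,"grip":0.25},{"tx":-1,"ty":0,"tz":177,"ax":0,"ay":0,"az":0,"grip":0.25},{"tx":-1,"ty":0,"tz":177,"ax":0,"ay":0,"az":0,"grip":0.25},{"tx":-1,"ty":0,"tz":177,"ax":0,"ay":0,"az":0,"grip":0.6},{"tx":-1,"ty":0,"tz":177,"ax":0,"ay":0,"az":0,"grip":0.6},{"tx":-1,"ty":0,"tz":177,"ax":0,"ay":0,"az":0,"grip":0.6},{"tx":-1,"ty":0,"tz":177,"ax":0,"ay":0,"az":0,"grip":0.6}]' 25
python3 - <<'E'
from h import *
st();save('wrist','w12')
E
```

```text
t: 14.78
tool_pos: [0.4153, -0.0666, 0.0057]
orientation: [[0.569, 0.823, 0.002], [0.823, -0.569, -0.001], [0.0, 0.002, -1.0]]
wrist_force: [-0.5, 0.5, 6.0]
grip_width: 0.577
t 14.78 pos [ 0.4153 -0.0666  0.0057] x [0.569 0.823 0.   ] z [ 0.002 -0.001 -1.   ] F [-0.5  0.5  6. ] g 0.577 q6 -71.4
```

View pics/w12.png

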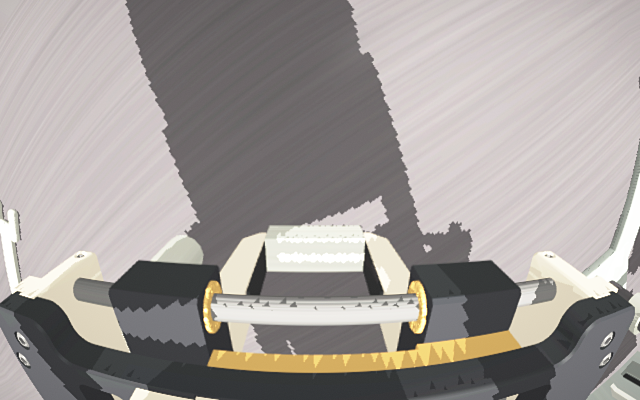

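```bash
python3 -m handwheel '[{"tx":0,"ty":0,"tz":-10,"ax":0,"ay":0,"az":0,"grip":0.7},{"tx":0,"ty":0,"tz":-40,"ax":0,"ay":0,"az":0,"grip":0.7},{"tx":0,"ty":0,"tz":-90,"ax":0,"ay":0,"az":0,"grip":0.7},{"tx":0,"ty":0,"tz":-140,"ax":0,"ay":0,"az":0,"grip":0.7},{"tx":0,"ty":0,"tz":-190,"ax":0,"ay":0,"az":10,"grip":0.7},{"tx":0,"ty":0,"tz":-200,"ax":0,"ay":0,"az":20,"grip":0.7},{"tx":0,"ty":0,"tz":-200,"ax":0,"ay":0,"az":30,"grip":0.7},{"tx":0,"ty":0,"tz":-200,"ax":0,"ay":0,"az":40,"grip":0.7},{"tx":0,"ty":0,"tz":-200,"ax":0,"ay":0,"az":50,"grip":0.7},{"tx":0,"ty":0,"tz":-200,"ax":0,"ay":0,"az":60,"grip":0.7},{"tx":0,"ty":0,"tz":-200,"ax":0,"ay":0,"az":60,"grip":0.7}]' 25
python3 - <<'E'
from h import *
go([.613,.11,.23],-4.7)
E
```

```text
t: 16.2
tool_pos: [0.4148, -0.0664, 0.2062]
orientation: [[0.997, -0.08, 0.003], [-0.08, -0.997, -0.001], [0.003, 0.001, -1.0]]
wrist_force: [-0.2, -0.4, -0.4]
grip_width: 0.575
t 16.2 pos [ 0.4148 -0.0664  0.2062] x [ 0.997 -0.08   0.003] z [ 0.003 -0.001 -1.   ] F [-0.2 -0.4 -0.4] g 0.575 q6 -11.5
d(mm) [ 183.5 -191.7  -23.6] az 0.09974092956312575
```

```bash
python3 -m handwheel '[{"tx":35,"ty":-36,"tz":-10,"ax":0,"ay":0,"az":0,"grip":0.7},{"tx":70,"ty":-73,"tz":-23,"ax":0,"ay":0,"az":0,"grip":0.7},{"tx":105,"ty":-110,"tz":-23,"ax":0,"ay":0,"az":0,"grip":0.7},{"tx":140,"ty":-147,"tz":-23,"ax":0,"ay":0,"az":0,"grip":0.7},{"tx":170,"ty":-178,"tz":-23,"ax":0,"ay":0,"az":0,"grip":0.7},{"tx":183,"ty":-192,"tz":-23,"ax":0,"ay":0,"az":0,"grip":0.7},{"tx":183,"ty":-192,"tz":-23,"ax":0,"ay":0,"az":0,"grip":0.7},{"tx":183,"ty":-192,"tz":-23,"ax":0,"ay":0,"az":0,"grip":0.7}]'
python3 - <<'E'
from h import *
import pickle
st();c=camera_info('wrist');pickle.dump(c,open('c13.pkl','wb'));save('wrist','w13')
E
```

```text
t: 17.2
tool_pos: [0.612, 0.1098, 0.2294]
orientation: [[0.997, -0.078, 0.002], [-0.078, -0.997, -0.002], [0.002, 0.002, -1.0]]
wrist_force: [-0.8, -0.1, -0.7]
grip_width: 0.579
t 17.2 pos [0.612  0.1098 0.2294] x [ 0.997 -0.078  0.002] z [ 0.002 -0.002 -1.   ] F [-0.8 -0.1 -0.7] g 0.579 q6 10.0
```

View pics/w13.png

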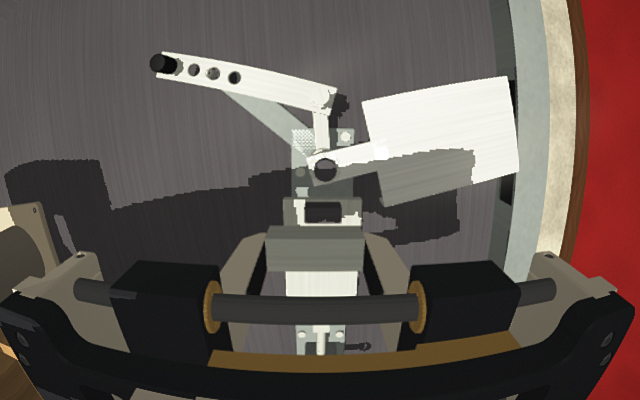

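```bash
python3 -m handwheel '[{"tx":6,"ty":40,"tz":0,"ax":0,"ay":0,"az":0,"grip":0.7},{"tx":6,"ty":80,"tz":0,"ax":0,"ay":0,"az":0,"grip":0.7},{"tx":7,"ty":115,"tz":0,"ax":0,"ay":0,"az":0,"grip":0.7},{"tx":7,"ty":140,"tz":0,"ax":0,"ay":0,"az":0,"grip":0.7},{"tx":7,"ty":140,"tz":0,"ax":0,"ay":0,"az":0,"grip":0.7},{"tx":7,"ty":140,"tz":0,"ax":0,"ay":0,"az":0,"grip":0.7}]'
python3 - <<'E'
from h import *
import pickle
st();c=camera_info('wrist');pickle.dump(c,open('c14.pkl','wb'));save('wrist','w14')
im=cv2.imread('pics/w14.png');cv2.imwrite('pics/w14a.png',cv2.resize(im[60:270,200:440],None,fx=3,fy=3,interpolation=cv2.INTER_CUBIC)[:600])
E
```

```text
t: 18.0
tool_pos: [0.6076, -0.0304, 0.2301]
orientation: [[0.997, -0.08, 0.003], [-0.08, -0.997, -0.001], [0.003, 0.001, -1.0]]
wrist_force: [-0.5, 0.5, -0.9]
grip_width: 0.578
t 18.0 pos [ 0.6076 -0.0304  0.2301] x [ 0.997 -0.08   0.003] z [ 0.003 -0.001 -1.   ] F [-0.5  0.5 -0.9] g 0.578 q6 -3.1
```

View pics/w14a.png

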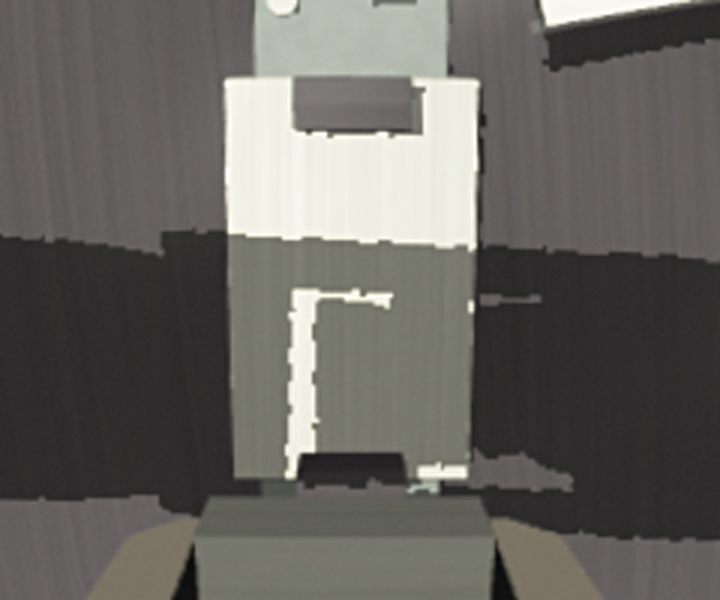

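Run:
```python
from h import *
import pickle
c=pickle.load(open('c14.pkl','rb'))
print(np.round(c['pose'],3)[:3,3])
f=lambda u,v,z:np.round(atz('wrist',200+u/3,60+v/3,z,c),4)
for p in[(226,90),(235,470),(480,90),(468,470),(226,78),(479,80)]:print('bed',f(*p,.025))
for p in[(293,80),(413,80),(297,130),(420,132)]:print('fj',f(*p,.051))
for p in[(302,455),(404,455)]:print('mj',f(*p,.051))
```

```text
[0.615 0.048 0.395]
bed [0.572  0.0777 0.025 ]
bed [ 0.5595 -0.0793  0.025 ]
bed [0.6718 0.0699 0.025 ]
bed [ 0.6583 -0.0873  0.025 ]
bed [0.5724 0.0825 0.025 ]
bed [0.6716 0.074  0.025 ]
fj [0.5998 0.0769 0.051 ]
fj [0.6434 0.0735 0.051 ]
fj [0.5997 0.0582 0.051 ]
fj [0.6445 0.054  0.051 ]
mj [ 0.5905 -0.0662  0.051 ]
mj [ 0.6303 -0.0694  0.051 ]
```

Run:
```python
from h import *
import pickle
c=pickle.load(open('c14.pkl','rb'))
f=lambda u,v,z:np.round(atz('wrist',200+u/3,60+v/3,z,c),4)
for p in[(198,537),(492,533)]:print('tube +y top edge',f(*p,.2444))
for p in[(205,497),(487,494)]:print('tube +y bottom edge',f(*p,.2244))
yb=np.array([.0824,.9966]);B=np.array([.611,-.030])
for y in(70,48,26,4):print(y,np.round(B+yb*y/1000,4))
go([*(B+yb*.070),.06],-4.7)
```

```text
tube +y top edge [ 0.5844 -0.0158  0.2444]
tube +y top edge [ 0.6368 -0.0193  0.2444]
tube +y bottom edge [ 0.5829 -0.0158  0.2244]
tube +y bottom edge [ 0.6388 -0.0197  0.2244]
70 [0.6168 0.0398]
48 [0.615  0.0178]
26 [ 0.6131 -0.0041]
4 [ 0.6113 -0.026 ]
t 18.05 pos [ 0.6077 -0.03    0.2301] x [ 0.997 -0.079  0.003] z [ 0.003 -0.001 -1.   ] F [-0.  -0.5  0.2] g 0.579 q6 -3.1
d(mm) [  3.1 -70.4 170. ] az 0.17723058020494875
```

```bash
python3 -m handwheel '[{"tx":3,"ty":-35,"tz":20,"ax":0,"ay":0,"az":0,"grip":0.7},{"tx":3,"ty":-69.5,"tz":60,"ax":0,"ay":0,"az":0,"grip":0.7},{"tx":3,"ty":-69.5,"tz":110,"ax":0,"ay":0,"az":0,"grip":0.7},{"tx":3,"ty":-69.5,"tz":150,"ax":0,"ay":0,"az":0,"grip":0.7},{"tx":3,"ty":-69.5,"tz":180,"ax":0,"ay":0,"az":0,"grip":0.7},{"tx":3,"ty":-69.5,"tz":192,"ax":0,"ay":0,"az":0,"grip":0.7},{"tx":3,"ty":-69.5,"tz":197,"ax":0,"ay":0,"az":0,"grip":0.7},{"tx":3,"ty":-69.5,"tz":198.5,"ax":0,"ay":0,"az":0,"grip":0.7},{"tx":3,"ty":-69.5,"tz":198.5,"ax":0,"ay":0,"az":0,"grip":0.7}]'
```

```text
t: 19.18
tool_pos: [0.6177, 0.0388, 0.0329]
orientation: [[0.997, -0.079, 0.005], [-0.079, -0.997, -0.001], [0.005, 0.001, -1.0]]
wrist_force: [0.3, -0.4, -0.4]
grip_width: 0.573
```

```bash
python3 -m handwheel '[{"tx":-1.2,"ty":0,"tz":1,"ax":0,"ay":0,"az":0,"grip":0.7},{"tx":-1.2,"ty":0,"tz":2,"ax":0,"ay":0,"az":0,"grip":0.7},{"tx":-1.2,"ty":0,"tz":2,"ax":0,"ay":0,"az":0,"grip":0.7}]'
```

```text
t: 19.55
tool_pos: [0.6165, 0.0389, 0.031]
orientation: [[0.997, -0.079, 0.005], [-0.079, -0.997, -0.001], [0.005, 0.001, -1.0]]
wrist_force: [-0.2, -0.3, -0.8]
grip_width: 0.579
```

```bash
python3 -m handwheel '[{"tx":0,"ty":0,"tz":0.5,"ax":0,"ay":0,"az":0,"grip":0.38},{"tx":0,"ty":0,"tz":0.5,"ax":0,"ay":0,"az":0,"grip":0.3},{"tx":0,"ty":0,"tz":0.5,"ax":0,"ay":0,"az":0,"grip":0.3},{"tx":0,"ty":0,"tz":0.5,"ax":0,"ay":0,"az":0,"grip":0.3},{"tx":0,"ty":0,"tz":-20,"ax":0,"ay":0,"az":0,"grip":0.3},{"tx":0,"ty":0,"tz":-60,"ax":0,"ay":0,"az":0,"grip":0.3},{"tx":0,"ty":0,"tz":-110,"ax":0,"ay":0,"az":0,"grip":0.3},{"tx":0,"ty":30,"tz":-160,"ax":0,"ay":0,"az":0,"grip":0.3},{"tx":0,"ty":60,"tz":-180,"ax":0,"ay":0,"az":0,"grip":0.3},{"tx":0,"ty":60,"tz":-180,"ax":0,"ay":0,"az":0,"grip":0.3}]'
python3 - <<'E'
from h import *
import pickle
st();c=camera_info('wrist');pickle.dump(c,open('c15.pkl','wb'));save('wrist','w15');save('top','t15')
im=cv2.imread('pics/w15.png');cv2.imwrite('pics/w15a.png',cv2.resize(im[60:270,200:440],None,fx=2.85,fy=2.85,interpolation=cv2.INTER_CUBIC)[:600])
go([.409,-.2427,.18],-23.5)
E
python3 tubes.py pics/t15.png top
```

```text
t: 20.8
tool_pos: [0.6125, -0.0226, 0.2157]
orientation: [[0.997, -0.081, 0.011], [-0.081, -0.997, -0.003], [0.012, 0.002, -1.0]]
wrist_force: [-0.3, 1.3, 0.6]
grip_width: 0.703
t 20.8 pos [ 0.6125 -0.0226  0.2157] x [ 0.997 -0.081  0.012] z [ 0.011 -0.003 -1.   ] F [-0.3  1.3  0.6] g 0.703 q6 -2.2
t 20.9 pos [ 0.6109 -0.0205  0.2117] x [ 0.997 -0.08   0.006] z [ 0.006 -0.001 -1.   ] F [ 0.5  0.3 -0.2] g 0.701 q6 -2.1
d(mm) [-183.8  237.5   30.8] az 18.933832379375744
(0.4088, -0.2427, -23.3, 56.8, 21.9)
(0.4562, -0.3567, 61.3, 55.6, 21.9)
(0.5597, -0.315, -45.9, 59.5, 21.1)
```

View pics/w15a.png

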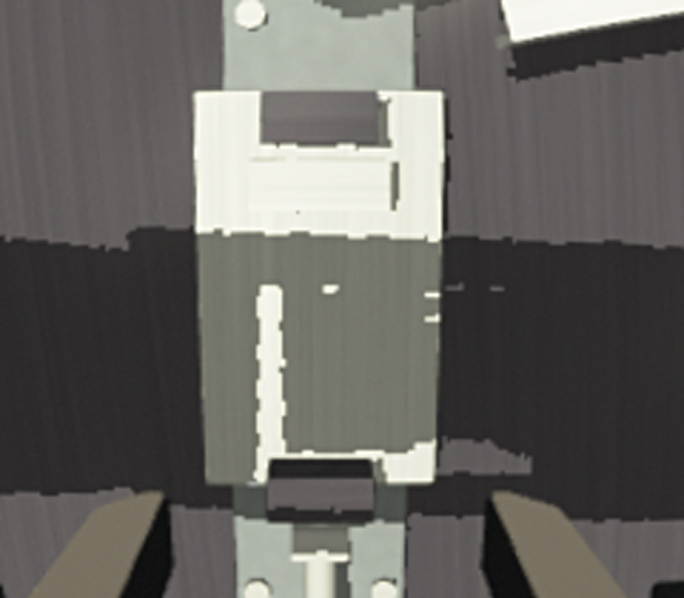

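The tube lies across the bed, centred: it spans u 250–392 against bed edges 196–442, about 4 mm from the fixed jaw. Next is tube B.

```bash
python3 -m handwheel '[{"tx":-35,"ty":45,"tz":5,"ax":0,"ay":0,"az":0,"grip":0.25},{"tx":-70,"ty":90,"tz":5,"ax":0,"ay":0,"az":6,"grip":0.25},{"tx":-105,"ty":135,"tz":10,"ax":0,"ay":0,"az":12,"grip":0.25},{"tx":-140,"ty":180,"tz":20,"ax":0,"ay":0,"az":19,"grip":0.25},{"tx":-170,"ty":219,"tz":31,"ax":0,"ay":0,"az":19,"grip":0.25},{"tx":-184,"ty":237.5,"tz":31,"ax":0,"ay":0,"az":19,"grip":0.25},{"tx":-184,"ty":237.5,"tz":31,"ax":0,"ay":0,"az":19,"grip":0.25},{"tx":-184,"ty":237.5,"tz":31,"ax":0,"ay":0,"az":19,"grip":0.25}]'
python3 - <<'E'
from h import *
go([.409,-.2427,.005],-23.5);save('wrist','w16')
E
```

```text
t: 21.9
tool_pos: [0.4092, -0.2415, 0.1793]
orientation: [[0.917, -0.399, 0.005], [-0.399, -0.917, 0.0], [0.005, -0.002, -1.0]]
wrist_force: [0.7, -0.4, 0.2]
grip_width: 0.751
t 21.9 pos [ 0.4092 -0.2415  0.1793] x [ 0.917 -0.399  0.005] z [ 0.005  0.    -1.   ] F [ 0.7 -0.4  0.2] g 0.751 q6 -13.4
d(mm) [ -0.5   1.5 174.3] az -0.032279536227889594
```

View pics/w16.png

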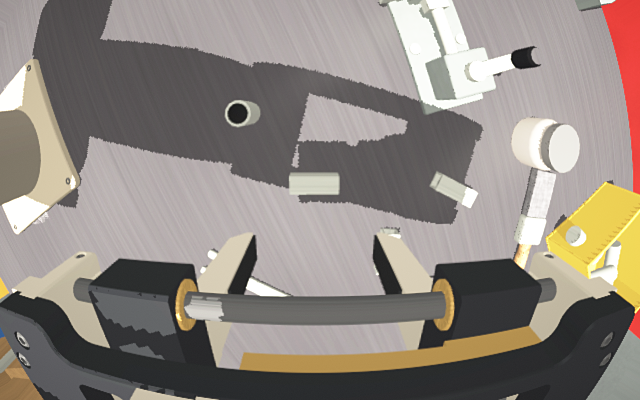

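```bash
python3 -m handwheel '[{"tx":0,"ty":0,"tz":50,"ax":0,"ay":0,"az":0,"grip":0.25},{"tx":0,"ty":0,"tz":100,"ax":0,"ay":0,"az":0,"grip":0.25},{"tx":0,"ty":0,"tz":140,"ax":0,"ay":0,"az":0,"grip":0.25},{"tx":0,"ty":0,"tz":163,"ax":0,"ay":0,"az":0,"grip":0.25},{"tx":0,"ty":0,"tz":173,"ax":0,"ay":0,"az":0,"grip":0.25},{"tx":0,"ty":0,"tz":174,"ax":0,"ay":0,"az":0,"grip":0.25},{"tx":0,"ty":0,"tz":174,"ax":0,"ay":0,"az":0,"grip":0.7},{"tx":0,"ty":0,"tz":174,"ax":0,"ay":0,"az":0,"grip":0.7},{"tx":0,"ty":0,"tz":174,"ax":0,"ay":0,"az":0,"grip":0.7},{"tx":0,"ty":0,"tz":174,"ax":0,"ay":0,"az":0,"grip":0.7}]' 25
python3 -m handwheel '[{"tx":0,"ty":0,"tz":-10,"ax":0,"ay":0,"az":0,"grip":0.7},{"tx":0,"ty":0,"tz":-40,"ax":0,"ay":0,"az":0,"grip":0.7},{"tx":0,"ty":0,"tz":-90,"ax":0,"ay":0,"az":0,"grip":0.7},{"tx":0,"ty":0,"tz":-140,"ax":0,"ay":0,"az":-10,"grip":0.7},{"tx":0,"ty":0,"tz":-190,"ax":0,"ay":0,"az":-19,"grip":0.7},{"tx":0,"ty":0,"tz":-210,"ax":0,"ay":0,"az":-19,"grip":0.7},{"tx":0,"ty":0,"tz":-210,"ax":0,"ay":0,"az":-19,"grip":0.7}]'
python3 - <<'E'
from h import *
save('wrist','w17')
go([.606,-.07,.22],-4.7)
E
```

```text
t: 23.2
tool_pos: [0.4111, -0.2421, 0.0067]
orientation: [[0.917, -0.399, 0.007], [-0.399, -0.917, -0.001], [0.007, -0.002, -1.0]]
wrist_force: [-0.7, 1.6, 6.3]
grip_width: 0.576
t: 24.08
tool_pos: [0.4106, -0.2426, 0.2192]
orientation: [[0.997, -0.079, 0.011], [-0.079, -0.997, -0.004], [0.011, 0.003, -1.0]]
wrist_force: [0.0, -0.0, -1.7]
grip_width: 0.578
t 24.12 pos [ 0.4098 -0.242   0.2172] x [ 0.997 -0.079  0.008] z [ 0.008 -0.002 -1.   ] F [-0.2  0.4 -1.5] g 0.577 q6 -32.4
d(mm) [ 182.  -187.    -1.6] az 0.17372804181998447
```

View pics/w17.png

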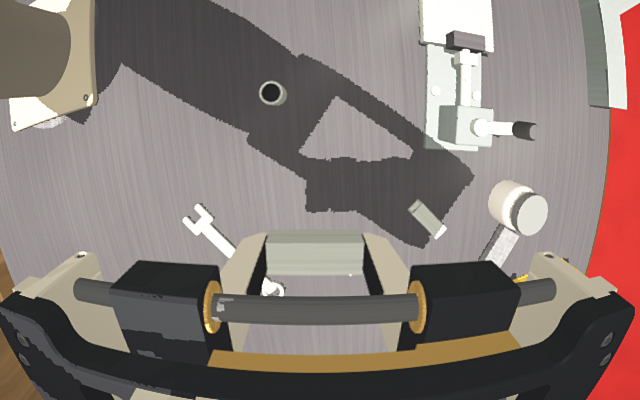

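```bash
python3 -m handwheel '[{"tx":40,"ty":-41,"tz":-2,"ax":0,"ay":0,"az":0,"grip":0.7},{"tx":80,"ty":-82,"tz":-2,"ax":0,"ay":0,"az":0,"grip":0.7},{"tx":120,"ty":-123,"tz":-2,"ax":0,"ay":0,"az":0,"grip":0.7},{"tx":155,"ty":-159,"tz":-2,"ax":0,"ay":0,"az":0,"grip":0.7},{"tx":182,"ty":-187,"tz":-2,"ax":0,"ay":0,"az":0,"grip":0.7},{"tx":182,"ty":-187,"tz":-2,"ax":0,"ay":0,"az":0,"grip":0.7},{"tx":182,"ty":-187,"tz":-2,"ax":0,"ay":0,"az":0,"grip":0.7}]'
python3 - <<'E'
from h import *
import pickle
st();c=camera_info('wrist');pickle.dump(c,open('c18.pkl','wb'));save('wrist','w18')
im=cv2.imread('pics/w18.png');cv2.imwrite('pics/w18a.png',cv2.resize(im[60:270,200:440],None,fx=2.85,fy=2.85,interpolation=cv2.INTER_CUBIC)[:600])
E
```

```text
t: 25.0
tool_pos: [0.6049, -0.07, 0.2184]
orientation: [[0.997, -0.079, 0.005], [-0.079, -0.997, -0.002], [0.005, 0.001, -1.0]]
wrist_force: [0.2, -0.9, -0.5]
grip_width: 0.577
t 25.0 pos [ 0.6049 -0.07    0.2184] x [ 0.997 -0.079  0.005] z [ 0.005 -0.002 -1.   ] F [ 0.2 -0.9 -0.5] g 0.577 q6 -6.9
```

View pics/w18a.png

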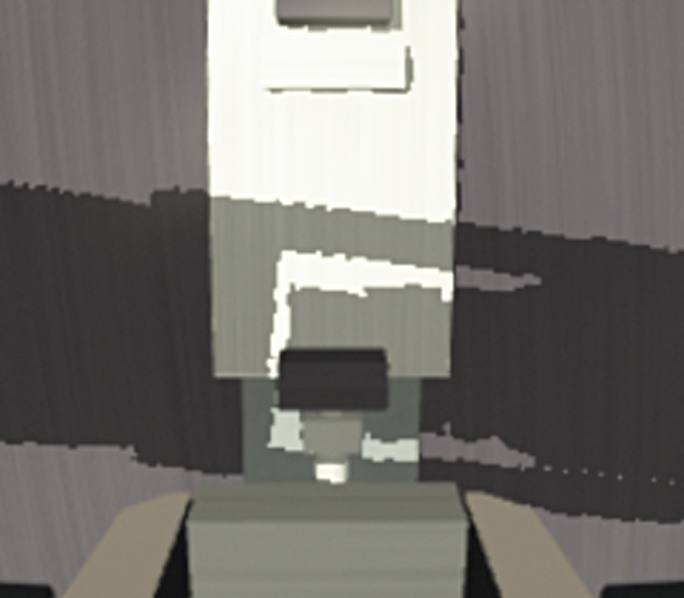

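```bash
cat > ed.py <<'E'
from h import *
import pickle,sys
# usage ed.py cN scale u,v,z ...
c=pickle.load(open(sys.argv[1],'rb'));k=float(sys.argv[2])
for a in sys.argv[3:]:
    u,v,z=map(float,a.split(','));print(a,np.round(atz('wrist',200+u/k,60+v/k,z,c),4))
E
python3 ed.py c18.pkl 2.85 268,90,.025 408,90,.025 190,520,.2317 464,518,.2317 193,483,.2117 460,483,.2117 208,100,.025 457,100,.025
```

```text
268,90,.025 [0.5922 0.033  0.025 ]
408,90,.025 [0.648  0.0288 0.025 ]
190,520,.2317 [ 0.5816 -0.0579  0.2317]
464,518,.2317 [ 0.6335 -0.0617  0.2317]
193,483,.2117 [ 0.5793 -0.0582  0.2117]
460,483,.2117 [ 0.6356 -0.0627  0.2117]
208,100,.025 [0.5678 0.0314 0.025 ]
457,100,.025 [0.6676 0.0236 0.025 ]
```

```bash
python3 -m handwheel '[{"tx":3,"ty":-30,"tz":0,"ax":0,"ay":0,"az":0,"grip":0.7},{"tx":2.7,"ty":-70,"tz":30,"ax":0,"ay":0,"az":0,"grip":0.7},{"tx":2.7,"ty":-88.5,"tz":80,"ax":0,"ay":0,"az":0,"grip":0.7},{"tx":2.7,"ty":-88.5,"tz":120,"ax":0,"ay":0,"az":0,"grip":0.7},{"tx":2.7,"ty":-88.5,"tz":140,"ax":0,"ay":0,"az":0,"grip":0.7},{"tx":2.7,"ty":-88.5,"tz":140,"ax":0,"ay":0,"az":0,"grip":0.7},{"tx":2.7,"ty":-88.5,"tz":140,"ax":0,"ay":0,"az":0,"grip":0.7}]'
```

```text
t: 25.92
tool_pos: [0.6168, 0.0166, 0.0811]
orientation: [[0.997, -0.08, 0.009], [-0.08, -0.997, -0.002], [0.009, 0.001, -1.0]]
wrist_force: [0.1, 0.1, -1.0]
grip_width: 0.575
```

```bash
python3 -m handwheel '[{"tx":-1.8,"ty":-2,"tz":15,"ax":0,"ay":0,"az":0,"grip":0.7},{"tx":-1.8,"ty":-2,"tz":32,"ax":0,"ay":0,"az":0,"grip":0.7},{"tx":-1.8,"ty":-2,"tz":43,"ax":0,"ay":0,"az":0,"grip":0.7},{"tx":-1.8,"ty":-2,"tz":48,"ax":0,"ay":0,"az":0,"grip":0.7},{"tx":-1.8,"ty":-2,"tz":49,"ax":0,"ay":0,"az":0,"grip":0.7},{"tx":-1.8,"ty":-2,"tz":49,"ax":0,"ay":0,"az":0,"grip":0.7}]'
```

```text
t: 26.68
tool_pos: [0.6157, 0.0186, 0.032]
orientation: [[0.997, -0.08, 0.009], [-0.08, -0.997, -0.002], [0.009, 0.001, -1.0]]
wrist_force: [-0.0, -0.6, -0.6]
grip_width: 0.582
```

Next I release, rise, look, and head to tube C.

```bash
python3 -m handwheel '[{"tx":-0.5,"ty":0,"tz":0.5,"ax":0,"ay":0,"az":0,"grip":0.38},{"tx":-0.5,"ty":0,"tz":0.5,"ax":0,"ay":0,"az":0,"grip":0.3},{"tx":-0.5,"ty":0,"tz":0.5,"ax":0,"ay":0,"az":0,"grip":0.3},{"tx":-0.5,"ty":0,"tz":0.5,"ax":0,"ay":0,"az":0,"grip":0.3},{"tx":0,"ty":0,"tz":-20,"ax":0,"ay":0,"az":0,"grip":0.3},{"tx":0,"ty":0,"tz":-60,"ax":0,"ay":0,"az":0,"grip":0.3},{"tx":0,"ty":20,"tz":-110,"ax":0,"ay":0,"az":0,"grip":0.3},{"tx":0,"ty":40,"tz":-150,"ax":0,"ay":0,"az":0,"grip":0.3},{"tx":0,"ty":80,"tz":-180,"ax":0,"ay":0,"az":0,"grip":0.3},{"tx":0,"ty":80,"tz":-180,"ax":0,"ay":0,"az":0,"grip":0.3}]'
python3 - <<'E'
from h import *
import pickle
st();c=camera_info('wrist');pickle.dump(c,open('c19.pkl','wb'));save('wrist','w19');save('top','t19')
im=cv2.imread('pics/w19.png');cv2.imwrite('pics/w19a.png',cv2.resize(im[60:270,200:440],None,fx=2.85,fy=2.85,interpolation=cv2.INTER_CUBIC)[:600])
go([.456,-.3566,.18],61.5)
E
python3 tubes.py pics/t19.png top
```

```text
t: 27.92
tool_pos: [0.6097, -0.0635, 0.2179]
orientation: [[0.996, -0.083, 0.017], [-0.083, -0.997, -0.004], [0.017, 0.003, -1.0]]
wrist_force: [0.7, 0.1, 0.4]
grip_width: 0.705
t 27.93 pos [ 0.6097 -0.0635  0.2179] x [ 0.996 -0.083  0.017] z [ 0.017 -0.004 -1.   ] F [0.7 0.1 0.4] g 0.705 q6 -5.9
t 28.02 pos [ 0.6079 -0.0608  0.2134] x [ 0.997 -0.081  0.011] z [ 0.011 -0.002 -1.   ] F [-0.3 -0.1 -1. ] g 0.697 q6 -5.8
d(mm) [-127.7  307.1   32.4] az -66.16798317478728
(0.4561, -0.3566, 61.9, 55.4, 21.6)
(0.5595, -0.3148, -47.1, 58.8, 21.0)
```

View pics/w19a.png

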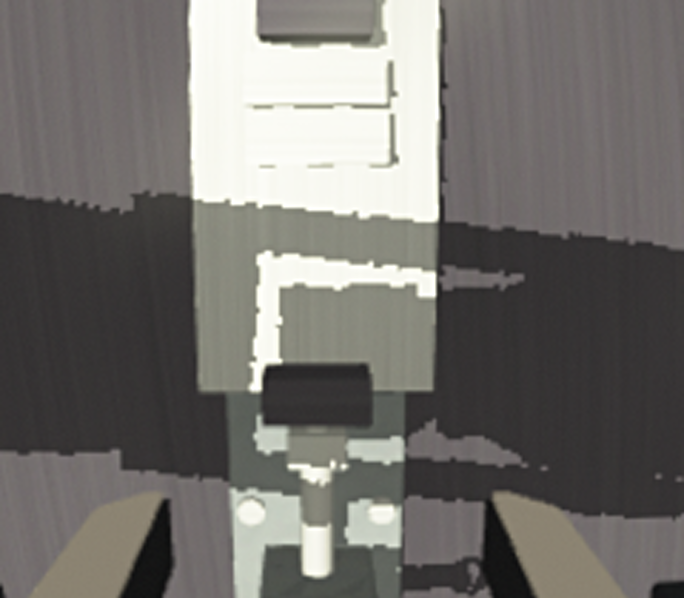

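Both tubes lie side by side and centred to within about 2 mm. Next is tube C.

```bash
python3 -m handwheel '[{"tx":-20,"ty":50,"tz":10,"ax":0,"ay":-0.3,"az":-8,"grip":0.25},{"tx":-40,"ty":100,"tz":10,"ax":0,"ay":-0.6,"az":-18,"grip":0.25},{"tx":-62,"ty":150,"tz":15,"ax":0,"ay":-0.6,"az":-28,"grip":0.25},{"tx":-84,"ty":200,"tz":20,"ax":0,"ay":-0.6,"az":-38,"grip":0.25},{"tx":-105,"ty":250,"tz":25,"ax":0,"ay":-0.6,"az":-48,"grip":0.25},{"tx":-121,"ty":290,"tz":30,"ax":0,"ay":-0.6,"az":-58,"grip":0.25},{"tx":-128,"ty":307,"tz":32,"ax":0,"ay":-0.6,"az":-66,"grip":0.25},{"tx":-128,"ty":307,"tz":32,"ax":0,"ay":-0.6,"az":-66,"grip":0.25},{"tx":-128,"ty":307,"tz":32,"ax":0,"ay":-0.6,"az":-66,"grip":0.25},{"tx":-128,"ty":307,"tz":32,"ax":0,"ay":-0.6,"az":-66,"grip":0.25}]'
python3 - <<'E'
from h import *
go([.456,-.3566,.006],61.7);save('wrist','w20')
E
```

```text
t: 29.28
tool_pos: [0.4565, -0.3552, 0.1803]
orientation: [[0.48, 0.877, 0.002], [0.877, -0.48, -0.006], [-0.005, 0.005, -1.0]]
wrist_force: [0.1, -0.2, -0.6]
grip_width: 0.749
t 29.27 pos [ 0.4565 -0.3552  0.1803] x [ 0.48   0.877 -0.005] z [ 0.002 -0.006 -1.   ] F [ 0.1 -0.2 -0.6] g 0.749 q6 -104.1
d(mm) [ -0.7  -0.6 174.3] az -0.3766859844464676
```

View pics/w20.png

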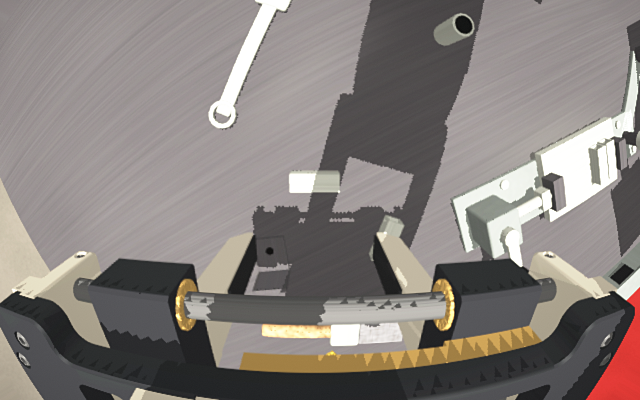

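```bash
python3 -m handwheel '[{"tx":0,"ty":0,"tz":50,"ax":0,"ay":0.3,"az":0,"grip":0.25},{"tx":0,"ty":0,"tz":100,"ax":0,"ay":0.3,"az":0,"grip":0.25},{"tx":0,"ty":0,"tz":140,"ax":0,"ay":0.3,"az":0,"grip":0.25},{"tx":0,"ty":0,"tz":163,"ax":0,"ay":0.3,"az":0,"grip":0.25},{"tx":0,"ty":0,"tz":173,"ax":0,"ay":0.3,"az":0,"grip":0.25},{"tx":0,"ty":0,"tz":174,"ax":0,"ay":0.3,"az":0,"grip":0.25},{"tx":0,"ty":0,"tz":174,"ax":0,"ay":0.3,"az":0,"grip":0.7},{"tx":0,"ty":0,"tz":174,"ax":0,"ay":0.3,"az":0,"grip":0.7},{"tx":0,"ty":0,"tz":174,"ax":0,"ay":0.3,"az":0,"grip":0.7},{"tx":0,"ty":0,"tz":174,"ax":0,"ay":0.3,"az":0,"grip":0.7}]' 25
python3 -m handwheel '[{"tx":0,"ty":0,"tz":-10,"ax":0,"ay":0,"az":0,"grip":0.7},{"tx":0,"ty":0,"tz":-40,"ax":0,"ay":0,"az":0,"grip":0.7},{"tx":0,"ty":0,"tz":-90,"ax":0,"ay":0,"az":0,"grip":0.7},{"tx":0,"ty":0,"tz":-140,"ax":0,"ay":0,"az":10,"grip":0.7},{"tx":0,"ty":0,"tz":-190,"ax":0,"ay":0,"az":20,"grip":0.7},{"tx":0,"ty":0,"tz":-210,"ax":0,"ay":0,"az":30,"grip":0.7},{"tx":0,"ty":0,"tz":-210,"ax":0,"ay":0,"az":40,"grip":0.7},{"tx":0,"ty":0,"tz":-210,"ax":0,"ay":0,"az":50,"grip":0.7},{"tx":0,"ty":0,"tz":-210,"ax":0,"ay":0,"az":60,"grip":0.7},{"tx":0,"ty":0,"tz":-210,"ax":0,"ay":0,"az":66,"grip":0.7},{"tx":0,"ty":0,"tz":-210,"ax":0,"ay":0,"az":66,"grip":0.7}]'
python3 - <<'E'
from h import *
go([.604,-.09,.22],-4.7)
E
```

```text
t: 30.58
tool_pos: [0.4577, -0.3573, 0.0078]
orientation: [[0.48, 0.877, 0.006], [0.877, -0.48, -0.003], [0.0, 0.007, -1.0]]
wrist_force: [0.2, 1.6, 5.6]
grip_width: 0.578
t: 31.95
tool_pos: [0.4562, -0.3565, 0.2182]
orientation: [[0.997, -0.081, 0.007], [-0.081, -0.997, -0.004], [0.007, 0.003, -1.0]]
wrist_force: [0.5, 0.5, -1.5]
grip_width: 0.575
t 31.95 pos [ 0.4562 -0.3565  0.2182] x [ 0.997 -0.081  0.007] z [ 0.007 -0.004 -1.   ] F [ 0.5  0.5 -1.5] g 0.575 q6 -38.5
d(mm) [ 125.9 -277.5   -1.8] az 0.07705901873990229
```

```bash
python3 -m handwheel '[{"tx":20,"ty":-45,"tz":-3,"ax":0,"ay":0,"az":0,"grip":0.7},{"tx":45,"ty":-100,"tz":-3,"ax":0,"ay":0,"az":0,"grip":0.7},{"tx":68,"ty":-150,"tz":-3,"ax":0,"ay":0,"az":0,"grip":0.7},{"tx":91,"ty":-200,"tz":-3,"ax":0,"ay":-0.3,"az":0,"grip":0.7},{"tx":114,"ty":-250,"tz":-3,"ax":0,"ay":-0.3,"az":0,"grip":0.7},{"tx":126,"ty":-277.5,"tz":-3,"ax":0,"ay":-0.3,"az":0,"grip":0.7},{"tx":126,"ty":-277.5,"tz":-3,"ax":0,"ay":-0.3,"az":0,"grip":0.7},{"tx":126,"ty":-277.5,"tz":-3,"ax":0,"ay":-0.3,"az":0,"grip":0.7}]'
python3 - <<'E'
from h import *
import pickle
st();c=camera_info('wrist');pickle.dump(c,open('c21.pkl','wb'));save('wrist','w21')
im=cv2.imread('pics/w21.png');cv2.imwrite('pics/w21a.png',cv2.resize(im[60:270,200:440],None,fx=2.85,fy=2.85,interpolation=cv2.INTER_CUBIC)[:600])
E
```

```text
t: 32.95
tool_pos: [0.6038, -0.0906, 0.2213]
orientation: [[0.997, -0.079, 0.001], [-0.079, -0.997, -0.004], [0.001, 0.004, -1.0]]
wrist_force: [-0.5, 0.0, -0.6]
grip_width: 0.578
t 32.95 pos [ 0.6038 -0.0906  0.2213] x [ 0.997 -0.079  0.001] z [ 0.001 -0.004 -1.   ] F [-0.5  0.  -0.6] g 0.578 q6 -8.7
```

View pics/w21a.png

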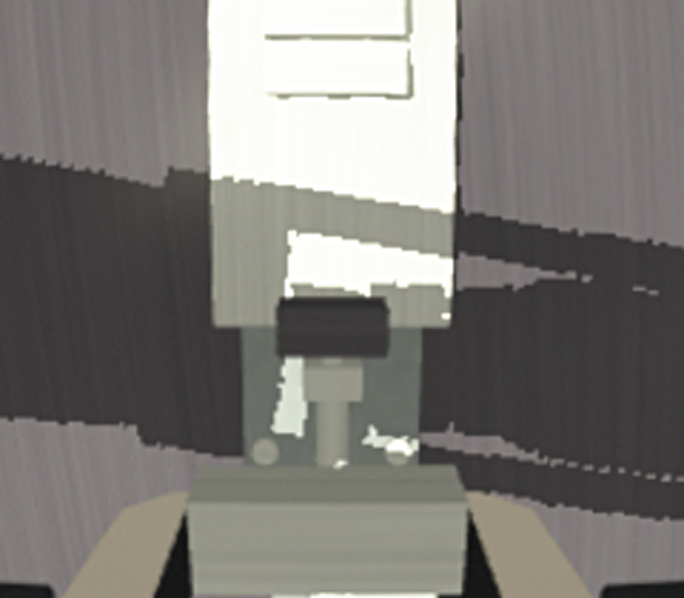

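```bash
python3 ed.py c21.pkl 2.85 268,96,.025 408,96,.025 190,503,.2335 464,501,.2335 193,465,.2135 460,465,.2135 208,100,.025 457,100,.025
```

```text
268,96,.025 [0.5901 0.0098 0.025 ]
408,96,.025 [0.6463 0.0055 0.025 ]
190,503,.2335 [ 0.5808 -0.0754  0.2335]
464,501,.2335 [ 0.6327 -0.0791  0.2335]
193,465,.2135 [ 0.5786 -0.0751  0.2135]
460,465,.2135 [ 0.6348 -0.0796  0.2135]
208,100,.025 [0.5657 0.0106 0.025 ]
457,100,.025 [0.6662 0.0028 0.025 ]
```

```bash
python3 -m handwheel '[{"tx":2,"ty":-40,"tz":10,"ax":0,"ay":0,"az":0,"grip":0.7},{"tx":2,"ty":-75,"tz":40,"ax":0,"ay":0,"az":0,"grip":0.7},{"tx":2,"ty":-83,"tz":90,"ax":0,"ay":0,"az":0,"grip":0.7},{"tx":2,"ty":-83,"tz":125,"ax":0,"ay":0,"az":0,"grip":0.7},{"tx":2,"ty":-83,"tz":145,"ax":0,"ay":0,"az":0,"grip":0.7},{"tx":2,"ty":-83,"tz":145,"ax":0,"ay":0,"az":0,"grip":0.7},{"tx":2,"ty":-83,"tz":145,"ax":0,"ay":0,"az":0,"grip":0.7}]'
python3 - <<'E'
from h import *
go([.6126,-.0078,.0333],-4.7)
E
```

```text
t: 33.88
tool_pos: [0.6138, -0.0096, 0.078]
orientation: [[0.997, -0.081, 0.004], [-0.081, -0.997, -0.004], [0.004, 0.004, -1.0]]
wrist_force: [0.6, 0.2, -0.2]
grip_width: 0.576
t 33.88 pos [ 0.6138 -0.0096  0.078 ] x [ 0.997 -0.081  0.004] z [ 0.004 -0.004 -1.   ] F [ 0.6  0.2 -0.2] g 0.576 q6 -0.9
d(mm) [-1.5 -1.9 44.7] az 0.05446015366742074
```

```bash
python3 -m handwheel '[{"tx":-1.5,"ty":-1.9,"tz":15,"ax":0,"ay":0,"az":0,"grip":0.7},{"tx":-1.5,"ty":-1.9,"tz":30,"ax":0,"ay":0,"az":0,"grip":0.7},{"tx":-1.5,"ty":-1.9,"tz":40,"ax":0,"ay":0,"az":0,"grip":0.7},{"tx":-1.5,"ty":-1.9,"tz":44,"ax":0,"ay":0,"az":0,"grip":0.7},{"tx":-1.8,"ty":-1.9,"tz":45,"ax":0,"ay":0,"az":0,"grip":0.7},{"tx":-1.8,"ty":-1.9,"tz":45,"ax":0,"ay":0,"az":0,"grip":0.7}]'
```

```text
t: 34.62
tool_pos: [0.6125, -0.0078, 0.0331]
orientation: [[0.997, -0.081, 0.004], [-0.081, -0.997, -0.004], [0.004, 0.004, -1.0]]
wrist_force: [-0.7, -1.0, -1.1]
grip_width: 0.581
```

```bash
python3 -m handwheel '[{"tx":0,"ty":0,"tz":0.5,"ax":0,"ay":0,"az":0,"grip":0.38},{"tx":0,"ty":0,"tz":0.5,"ax":0,"ay":0,"az":0,"grip":0.3},{"tx":0,"ty":0,"tz":0.5,"ax":0,"ay":0,"az":0,"grip":0.3},{"tx":0,"ty":0,"tz":0.5,"ax":0,"ay":0,"az":0,"grip":0.3},{"tx":0,"ty":0,"tz":-20,"ax":0,"ay":0,"az":0,"grip":0.3},{"tx":0,"ty":0,"tz":-60,"ax":0,"ay":0,"az":0,"grip":0.3},{"tx":0,"ty":20,"tz":-110,"ax":0,"ay":0,"az":0,"grip":0.3},{"tx":0,"ty":40,"tz":-150,"ax":0,"ay":0,"az":0,"grip":0.3},{"tx":0,"ty":80,"tz":-180,"ax":0,"ay":0,"az":0,"grip":0.3},{"tx":0,"ty":80,"tz":-180,"ax":0,"ay":-0.4,"az":0,"grip":0.3},{"tx":0,"ty":80,"tz":-180,"ax":0,"ay":-0.4,"az":0,"grip":0.3}]'
python3 - <<'E'
from h import *
import pickle
st();c=camera_info('wrist');pickle.dump(c,open('c22.pkl','wb'));save('wrist','w22');save('top','t22')
im=cv2.imread('pics/w22.png');cv2.imwrite('pics/w22a.png',cv2.resize(im[60:270,200:440],None,fx=2.85,fy=2.85,interpolation=cv2.INTER_CUBIC)[:600])
go([.5595,-.315,.18],-46)
E
python3 tubes.py pics/t22.png top
```

```text
t: 36.0
tool_pos: [0.6053, -0.0866, 0.2138]
orientation: [[0.997, -0.082, -0.002], [-0.082, -0.997, -0.003], [-0.002, 0.003, -1.0]]
wrist_force: [-0.6, -0.6, -0.1]
grip_width: 0.698
t 36.0 pos [ 0.6053 -0.0866  0.2138] x [ 0.997 -0.082 -0.002] z [-0.002 -0.003 -1.   ] F [-0.6 -0.6 -0.1] g 0.698 q6 -8.1
t 36.1 pos [ 0.6047 -0.0858  0.2123] x [ 0.997 -0.08  -0.004] z [-0.005 -0.003 -1.   ] F [ 0.2  0.1 -0.6] g 0.699 q6 -8.1
d(mm) [-26.6 232.   33.1] az 41.399455017928815
(0.5596, -0.315, -45.9, 58.5, 21.0)
```

View pics/w22a.png

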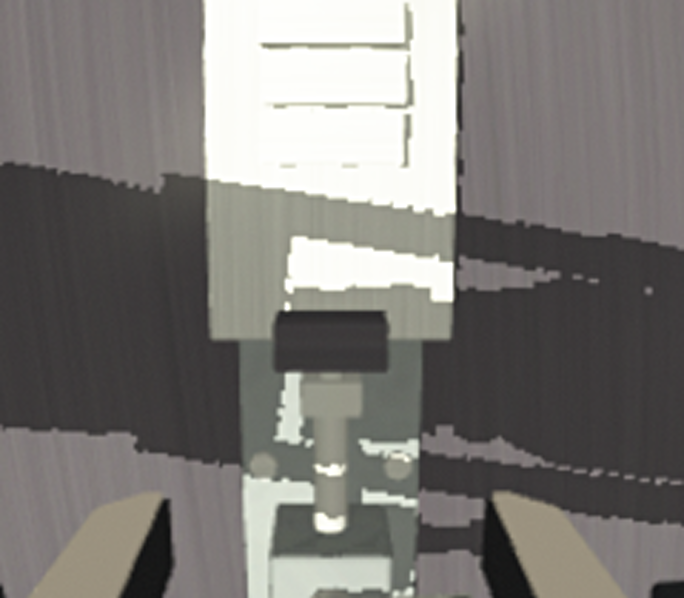

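View pics/t22.png

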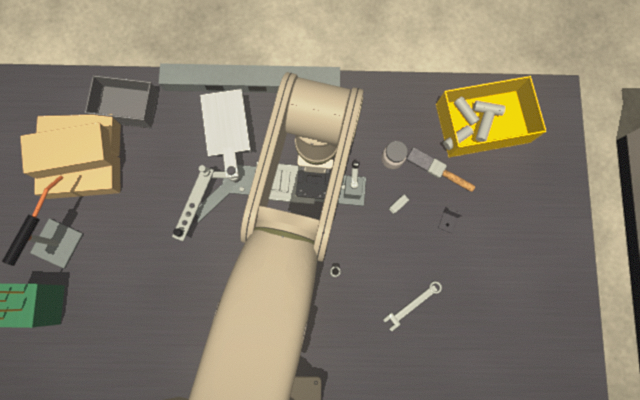

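Three tubes are in the row. The last one is at top-view pixel (399,204).

```bash
python3 -m handwheel '[{"tx":-4,"ty":40,"tz":0,"ax":0,"ay":0,"az":5,"grip":0.25},{"tx":-10,"ty":90,"tz":5,"ax":0,"ay":0.3,"az":14,"grip":0.25},{"tx":-16,"ty":140,"tz":10,"ax":0,"ay":0.3,"az":23,"grip":0.25},{"tx":-22,"ty":190,"tz":20,"ax":0,"ay":0.3,"az":32,"grip":0.25},{"tx":-26,"ty":225,"tz":30,"ax":0,"ay":0.3,"az":41,"grip":0.25},{"tx":-26.5,"ty":232,"tz":33,"ax":0,"ay":0.3,"az":41.4,"grip":0.25},{"tx":-26.5,"ty":232,"tz":33,"ax":0,"ay":0.3,"az":41.4,"grip":0.25},{"tx":-26.5,"ty":232,"tz":33,"ax":0,"ay":0.3,"az":41.4,"grip":0.25}]'
python3 - <<'E'
from h import *
go([.5596,-.315,.006],-46);save('wrist','w23')
E
```

```text
t: 37.1
tool_pos: [0.5602, -0.3135, 0.1802]
orientation: [[0.697, -0.717, 0.0], [-0.717, -0.697, -0.004], [0.003, 0.003, -1.0]]
wrist_force: [-0.1, -0.1, -0.0]
grip_width: 0.747
t 37.1 pos [ 0.5602 -0.3135  0.1802] x [ 0.697 -0.717  0.003] z [ 0.    -0.004 -1.   ] F [-0.1 -0.1 -0. ] g 0.747 q6 12.2
d(mm) [1.000e-01 1.000e+00 1.742e+02] az 0.17204418887078532
```

View pics/w23.png

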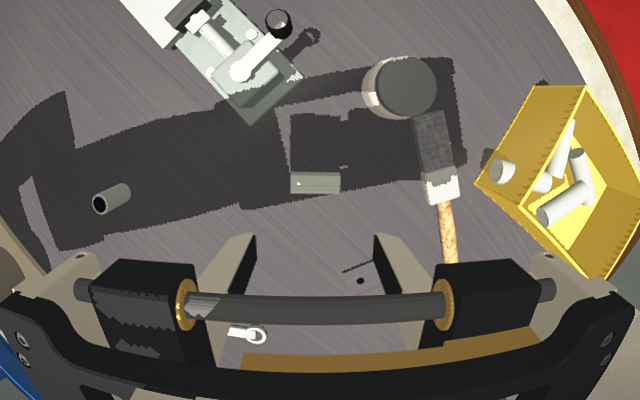

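```bash
python3 -m handwheel '[{"tx":0,"ty":0,"tz":50,"ax":0,"ay":0,"az":0,"grip":0.25},{"tx":0,"ty":0,"tz":100,"ax":0,"ay":0,"az":0,"grip":0.25},{"tx":0,"ty":0,"tz":140,"ax":0,"ay":0,"az":0,"grip":0.25},{"tx":0,"ty":0,"tz":163,"ax":0,"ay":0,"az":0,"grip":0.25},{"tx":0,"ty":0,"tz":173,"ax":0,"ay":0,"az":0,"grip":0.25},{"tx":0,"ty":0,"tz":174,"ax":0,"ay":0,"az":0,"grip":0.25},{"tx":0,"ty":0,"tz":174,"ax":0,"ay":0,"az":0,"grip":0.7},{"tx":0,"ty":0,"tz":174,"ax":0,"ay":0,"az":0,"grip":0.7},{"tx":0,"ty":0,"tz":174,"ax":0,"ay":0,"az":0,"grip":0.7},{"tx":0,"ty":0,"tz":174,"ax":0,"ay":0,"az":0,"grip":0.7}]' 25
python3 -m handwheel '[{"tx":0,"ty":0,"tz":-10,"ax":0,"ay":0,"az":0,"grip":0.7},{"tx":0,"ty":0,"tz":-40,"ax":0,"ay":0,"az":0,"grip":0.7},{"tx":0,"ty":0,"tz":-90,"ax":0,"ay":0,"az":0,"grip":0.7},{"tx":0,"ty":0,"tz":-140,"ax":0,"ay":0,"az":-10,"grip":0.7},{"tx":0,"ty":0,"tz":-190,"ax":0,"ay":0,"az":-20,"grip":0.7},{"tx":0,"ty":0,"tz":-210,"ax":0,"ay":0,"az":-30,"grip":0.7},{"tx":0,"ty":0,"tz":-210,"ax":0,"ay":0,"az":-41.4,"grip":0.7},{"tx":0,"ty":0,"tz":-210,"ax":0,"ay":0,"az":-41.4,"grip":0.7},{"tx":0,"ty":0,"tz":-210,"ax":0,"ay":0,"az":-41.4,"grip":0.7}]'
python3 - <<'E'
from h import *
go([.603,-.11,.22],-4.7)
E
```

```text
t: 38.4
tool_pos: [0.5613, -0.3149, 0.008]
orientation: [[0.697, -0.717, 0.002], [-0.717, -0.697, -0.006], [0.006, 0.002, -1.0]]
wrist_force: [-1.0, 1.3, 6.4]
grip_width: 0.58
t: 39.52
tool_pos: [0.5604, -0.3135, 0.2175]
orientation: [[0.997, -0.081, 0.002], [-0.081, -0.997, -0.005], [0.002, 0.005, -1.0]]
wrist_force: [-0.2, 0.4, -2.1]
grip_width: 0.579
t 39.52 pos [ 0.5604 -0.3135  0.2175] x [ 0.997 -0.081  0.002] z [ 0.002 -0.005 -1.   ] F [-0.2  0.4 -2.1] g 0.579 q6 -29.0
d(mm) [  25.9 -206.3   -3.5] az 0.03114433984205789
```

```bash
python3 -m handwheel '[{"tx":5,"ty":-45,"tz":-4,"ax":0,"ay":0,"az":0,"grip":0.7},{"tx":12,"ty":-95,"tz":-4,"ax":0,"ay":0,"az":0,"grip":0.7},{"tx":18,"ty":-145,"tz":-4,"ax":0,"ay":0,"az":0,"grip":0.7},{"tx":24,"ty":-190,"tz":-4,"ax":0,"ay":0,"az":0,"grip":0.7},{"tx":26,"ty":-206,"tz":-4,"ax":0,"ay":0,"az":0,"grip":0.7},{"tx":26,"ty":-206,"tz":-4,"ax":0,"ay":0,"az":0,"grip":0.7},{"tx":26,"ty":-206,"tz":-4,"ax":0,"ay":0,"az":0,"grip":0.7}]'
python3 - <<'E'
from h import *
import pickle
st();c=camera_info('wrist');pickle.dump(c,open('c24.pkl','wb'));save('wrist','w24')
im=cv2.imread('pics/w24.png');cv2.imwrite('pics/w24a.png',cv2.resize(im[60:270,200:440],None,fx=2.85,fy=2.85,interpolation=cv2.INTER_CUBIC)[:600])
E
```

```text
t: 40.4
tool_pos: [0.6028, -0.1117, 0.2203]
orientation: [[0.997, -0.083, 0.001], [-0.083, -0.997, -0.006], [0.002, 0.006, -1.0]]
wrist_force: [-0.3, -1.0, -0.6]
grip_width: 0.578
t 40.4 pos [ 0.6028 -0.1117  0.2203] x [ 0.997 -0.083  0.002] z [ 0.001 -0.006 -1.   ] F [-0.3 -1.  -0.6] g 0.578 q6 -10.3
```

View pics/w24a.png

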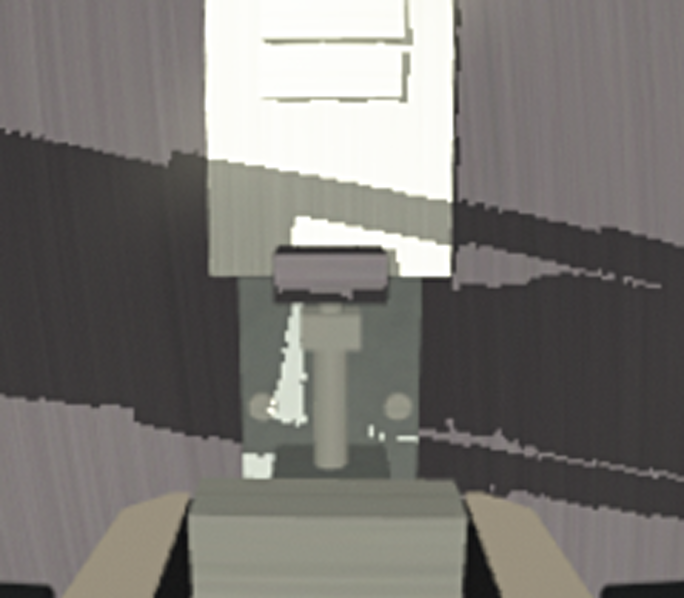

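Run:
```python
from h import *
import pickle
c=pickle.load(open('c24.pkl','rb'))
f=lambda u,v,z:atz('wrist',200+u/2.85,60+v/2.85,z,c)[:2]
yb=np.array([.0824,.9966]);xb=np.array([.9966,-.0824])
t=(f(262,99,.025)+f(404,99,.025))/2
h=(f(190,518,.2323)+f(464,516,.2323)+f(193,480,.2123)+f(460,480,.2123))/4
b=(f(206,100,.025)+f(455,100,.025))/2
print(t,h,b)
dy=(t-h)@yb; dx=(b-h)@xb
print('dy',dy,'dx',dx)
p=np.array([.6028,-.1117]);print(p+yb*(dy-.002)+xb*(dx-.0005), 'jawface',f(280,250,.051),f(385,250,.051))
```

```text
[ 0.61549918 -0.01506839] [ 0.60549679 -0.1017847 ] [ 0.61452877 -0.01486178]
dy 0.08724567475947535 dx 0.0018388287671427326
[ 0.61115852 -0.02685448] jawface [ 0.59032466 -0.07201433] [ 0.63012011 -0.07532719]
```

```bash
python3 -m handwheel '[{"tx":1.5,"ty":-40,"tz":10,"ax":0,"ay":0,"az":0,"grip":0.7},{"tx":1.5,"ty":-78,"tz":40,"ax":0,"ay":0,"az":0,"grip":0.7},{"tx":1.5,"ty":-85.5,"tz":90,"ax":0,"ay":0,"az":0,"grip":0.7},{"tx":1.5,"ty":-85.5,"tz":125,"ax":0,"ay":0,"az":0,"grip":0.7},{"tx":1.5,"ty":-85.5,"tz":145,"ax":0,"ay":0,"az":0,"grip":0.7},{"tx":1.5,"ty":-85.5,"tz":145,"ax":0,"ay":0,"az":0,"grip":0.7},{"tx":1.5,"ty":-85.5,"tz":145,"ax":0,"ay":0,"az":0,"grip":0.7}]'
python3 - <<'E'
from h import *
go([.6112,-.0269,.0335],-4.7)
E
```

```text
t: 41.32
tool_pos: [0.6129, -0.0284, 0.0768]
orientation: [[0.996, -0.085, 0.004], [-0.084, -0.996, -0.006], [0.004, 0.006, -1.0]]
wrist_force: [-0.1, -0.2, -1.0]
grip_width: 0.58
t 41.33 pos [ 0.6129 -0.0284  0.0768] x [ 0.996 -0.084  0.004] z [ 0.004 -0.006 -1.   ] F [-0.1 -0.2 -1. ] g 0.58 q6 -2.3
d(mm) [-2.  -1.6 43.3] az -0.14657024648799677
```

```bash
python3 -m handwheel '[{"tx":-2,"ty":-1.6,"tz":15,"ax":0,"ay":0,"az":0,"grip":0.7},{"tx":-2,"ty":-1.6,"tz":30,"ax":0,"ay":0,"az":0,"grip":0.7},{"tx":-2,"ty":-1.6,"tz":39,"ax":0,"ay":0,"az":0,"grip":0.7},{"tx":-2.2,"ty":-1.6,"tz":43,"ax":0,"ay":0,"az":0,"grip":0.7},{"tx":-2.2,"ty":-1.6,"tz":43.5,"ax":0,"ay":0,"az":0,"grip":0.7},{"tx":-2.2,"ty":-1.6,"tz":43.5,"ax":0,"ay":0,"az":0,"grip":0.7}]'
python3 -m handwheel '[{"tx":0,"ty":0,"tz":0.5,"ax":0,"ay":0,"az":0,"grip":0.38},{"tx":0,"ty":0,"tz":0.5,"ax":0,"ay":0,"az":0,"grip":0.3},{"tx":0,"ty":0,"tz":0.5,"ax":0,"ay":0,"az":0,"grip":0.3},{"tx":0,"ty":0,"tz":0.5,"ax":0,"ay":0,"az":0,"grip":0.3},{"tx":0,"ty":0,"tz":-20,"ax":0,"ay":0,"az":0,"grip":0.3},{"tx":0,"ty":0,"tz":-60,"ax":0,"ay":0,"az":0,"grip":0.3},{"tx":0,"ty":20,"tz":-110,"ax":0,"ay":0,"az":0,"grip":0.3},{"tx":0,"ty":40,"tz":-150,"ax":0,"ay":0,"az":0,"grip":0.3},{"tx":0,"ty":80,"tz":-180,"ax":0,"ay":0,"az":0,"grip":0.3},{"tx":0,"ty":80,"tz":-180,"ax":0,"ay":0,"az":0,"grip":0.3},{"tx":0,"ty":80,"tz":-180,"ax":0,"ay":0,"az":0,"grip":0.3}]'
python3 - <<'E'
from h import *
import pickle
st();c=camera_info('wrist');pickle.dump(c,open('c25.pkl','wb'));save('wrist','w25')
im=cv2.imread('pics/w25.png');cv2.imwrite('pics/w25a.png',cv2.resize(im[20:270,180:460],None,fx=2.4,fy=2.4,interpolation=cv2.INTER_CUBIC)[:600])
E
```

```text
t: 42.08
tool_pos: [0.6113, -0.0269, 0.0334]
orientation: [[0.996, -0.084, 0.004], [-0.084, -0.996, -0.006], [0.005, 0.006, -1.0]]
wrist_force: [-0.1, -0.1, -1.0]
grip_width: 0.581
t: 43.45
tool_pos: [0.6037, -0.1052, 0.2143]
orientation: [[0.996, -0.085, 0.005], [-0.085, -0.996, -0.006], [0.005, 0.005, -1.0]]
wrist_force: [-0.2, 0.2, -0.2]
grip_width: 0.699
t 43.45 pos [ 0.6037 -0.1052  0.2143] x [ 0.996 -0.085  0.005] z [ 0.005 -0.006 -1.   ] F [-0.2  0.2 -0.2] g 0.699 q6 -9.6
```

View pics/w25a.png

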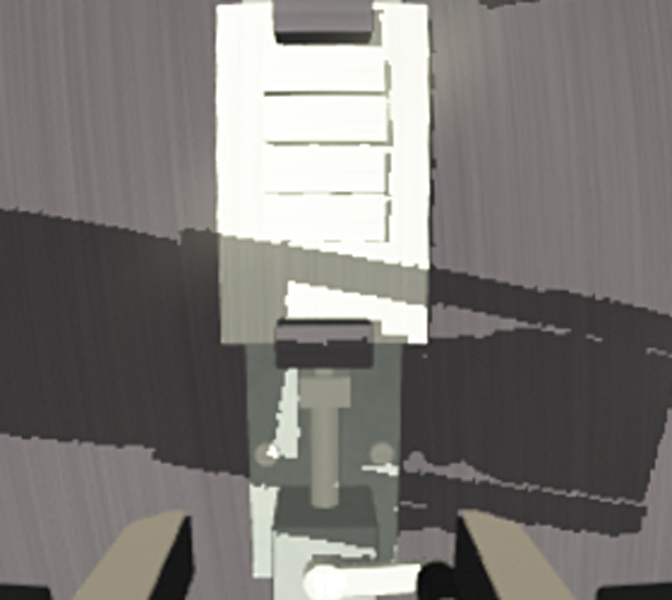

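All four tubes lie side by side on the bed, centred and inside the jaws (crop rows 45–240). Next is the crank; I'll view the knob from behind.

```bash
python3 -m handwheel '[{"tx":10,"ty":40,"tz":-10,"ax":0,"ay":0,"az":0,"grip":0.3},{"tx":25,"ty":90,"tz":-10,"ax":0,"ay":0,"az":0,"grip":0.3},{"tx":40,"ty":140,"tz":-10,"ax":0,"ay":0,"az":0,"grip":0.3},{"tx":55,"ty":165,"tz":-10,"ax":0,"ay":0,"az":0,"grip":0.3},{"tx":55,"ty":165,"tz":-10,"ax":0,"ay":0,"az":0,"grip":0.3},{"tx":55,"ty":165,"tz":-10,"ax":0,"ay":0,"az":0,"grip":0.3}]'
python3 - <<'E'
from h import *
import pickle
st();c=camera_info('wrist');pickle.dump(c,open('c26.pkl','wb'));save('wrist','w26');save('top','t26')
E
python3 tubes.py pics/t26.png top
python3 - <<'E'
import cv2
t=cv2.imread('pics/t26.png');cv2.imwrite('pics/t26a.png',cv2.resize(t[110:290,170:440],None,fx=2.9,fy=2.9,interpolation=cv2.INTER_CUBIC))
E
```

```text
t: 44.25
tool_pos: [0.6439, -0.272, 0.223]
orientation: [[0.997, -0.083, 0.001], [-0.083, -0.997, -0.004], [0.002, 0.004, -1.0]]
wrist_force: [-0.3, 0.4, -0.3]
grip_width: 0.697
t 44.25 pos [ 0.6439 -0.272   0.223 ] x [ 0.997 -0.083  0.002] z [ 0.001 -0.004 -1.   ] F [-0.3  0.4 -0.3] g 0.697 q6 -22.2
```

View pics/w26.png

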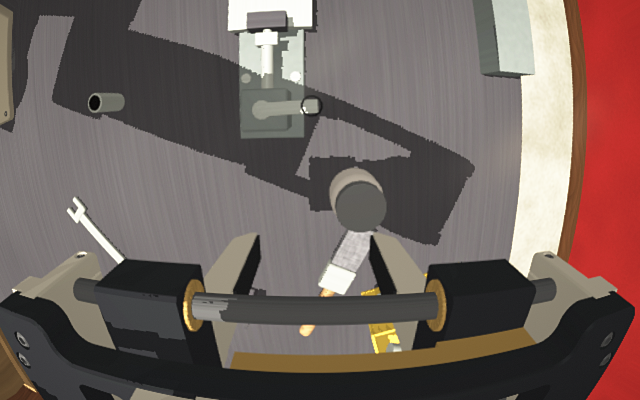

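View pics/t26a.png

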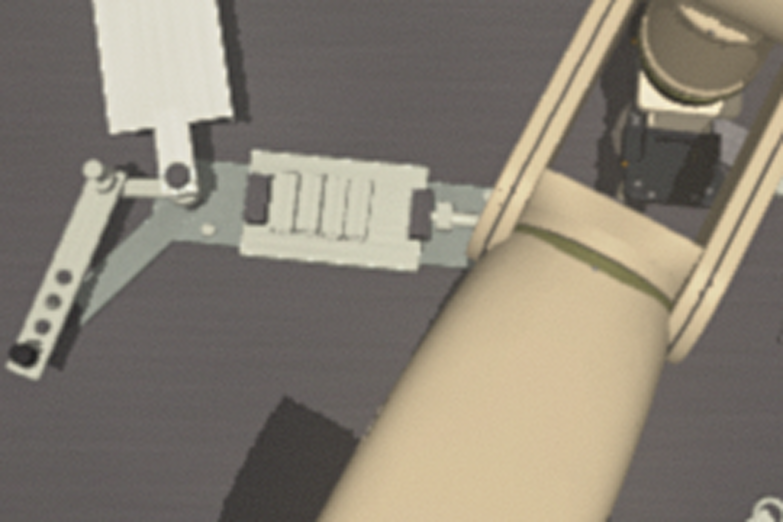

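Run:
```python
from h import *
import pickle
c=pickle.load(open('c26.pkl','rb'))
print(atz('wrist',311.5,106,.115,c),atz('wrist',260.5,110,.088,c))
im=cv2.imread('pics/w26.png');cv2.imwrite('pics/w26a.png',cv2.resize(im[80:140,230:340],None,fx=7,fy=7,interpolation=cv2.INTER_CUBIC))
```

```text
[ 0.65005    -0.18905402  0.115     ] [ 0.60051088 -0.18756092  0.088     ]
```

View pics/w26a.png

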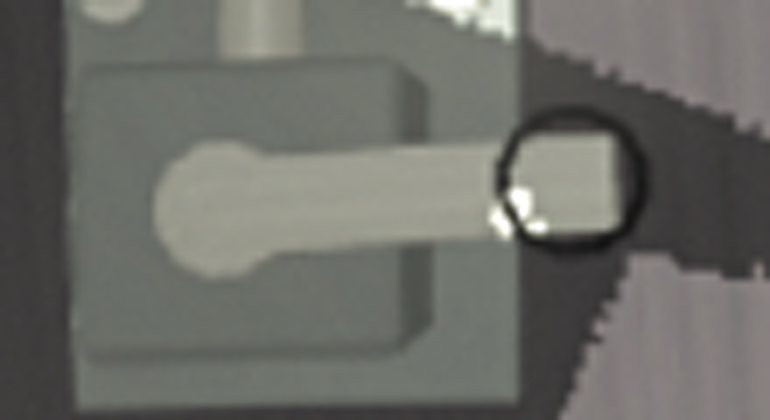

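```bash
python3 -m handwheel '[{"tx":-1,"ty":-40,"tz":0,"ax":0,"ay":0,"az":0,"grip":0.5},{"tx":-2.5,"ty":-82,"tz":0,"ax":0,"ay":0,"az":0,"grip":0.5},{"tx":-2.5,"ty":-82,"tz":40,"ax":0,"ay":0,"az":0,"grip":0.5},{"tx":-2.5,"ty":-82,"tz":70,"ax":0,"ay":0,"az":0,"grip":0.5},{"tx":-2.5,"ty":-82,"tz":80,"ax":0,"ay":0,"az":0,"grip":0.5},{"tx":-2.5,"ty":-82,"tz":80,"ax":0,"ay":0,"az":0,"grip":0.5},{"tx":-2.5,"ty":-82,"tz":80,"ax":0,"ay":0,"az":0,"grip":0.5}]'
python3 - <<'E'
from h import *
go([.648,-.1898,.0885],-4.8);save('wrist','w27')
E
```

```text
t: 45.22
tool_pos: [0.6495, -0.1907, 0.1457]
orientation: [[0.997, -0.083, 0.005], [-0.083, -0.997, -0.006], [0.006, 0.005, -1.0]]
wrist_force: [-0.1, 0.0, -0.5]
grip_width: 0.5
t 45.23 pos [ 0.6495 -0.1907  0.1457] x [ 0.997 -0.083  0.006] z [ 0.005 -0.006 -1.   ] F [-0.1  0.  -0.5] g 0.5 q6 -15.8
d(mm) [-1.9 -1.1 57.1] az 0.0665399048566826
```

View pics/w27.png

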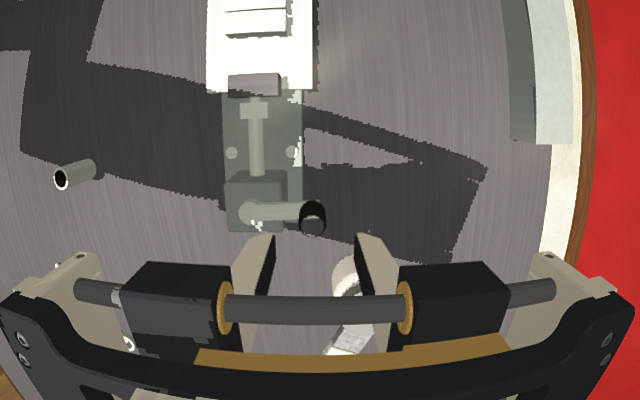

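```bash
python3 -m handwheel '[{"tx":-2,"ty":-1,"tz":15,"ax":0,"ay":0,"az":0,"grip":0.5},{"tx":-2,"ty":-1,"tz":35,"ax":0,"ay":0,"az":0,"grip":0.5},{"tx":-2,"ty":-1,"tz":50,"ax":0,"ay":0,"az":0,"grip":0.5},{"tx":-2,"ty":-1,"tz":57,"ax":0,"ay":0,"az":0,"grip":0.5},{"tx":-2,"ty":-1,"tz":57,"ax":0,"ay":0,"az":0,"grip":0.5},{"tx":-2,"ty":-1,"tz":57,"ax":0,"ay":0,"az":0,"grip":1},{"tx":-2,"ty":-1,"tz":57,"ax":0,"ay":0,"az":0,"grip":1},{"tx":-2,"ty":-1,"tz":57,"ax":0,"ay":0,"az":0,"grip":1},{"tx":-2,"ty":-1,"tz":57,"ax":0,"ay":0,"az":0,"grip":1},{"tx":-2,"ty":-1,"tz":57,"ax":0,"ay":0,"az":0,"grip":1}]' 50
python3 - <<'E'
from h import *
st();save('wrist','w28')
E
```

```text
t: 46.52
tool_pos: [0.6482, -0.1901, 0.0893]
orientation: [[0.997, -0.083, 0.006], [-0.083, -0.997, -0.006], [0.006, 0.006, -1.0]]
wrist_force: [-0.3, 0.8, 2.9]
grip_width: 0.207
t 46.52 pos [ 0.6482 -0.1901  0.0893] x [ 0.997 -0.083  0.006] z [ 0.006 -0.006 -1.   ] F [-0.3  0.8  2.9] g 0.207 q6 -15.8
```

View pics/w28.png

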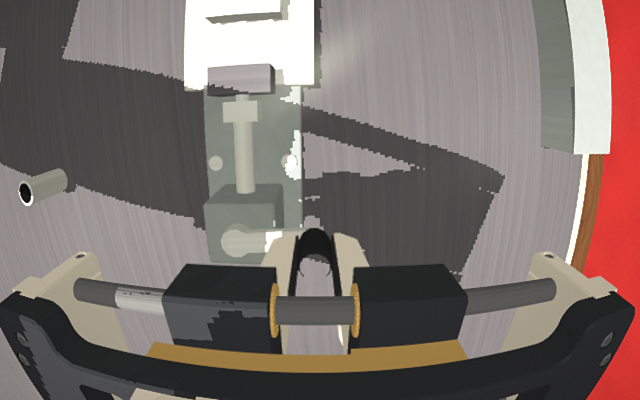

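```bash
cat > crank.py <<'E'
from h import *
import sys
A=np.array([.598,-.189])
p,R=st()
d=p[:2]-A;ph=np.arctan2(d[1],d[0]);print('r',round(np.linalg.norm(d)*1000,1),'ang',round(np.degrees(ph),1))
for th in map(float,sys.argv[1:]):
    q=ph-np.radians(th);w=A+.05*np.array([np.cos(q),np.sin(q)])
    v=R.T@np.array([*(w-p[:2]),0])*1000
    print(th,'tx',round(v[0],1),'ty',round(v[1],1))
E
python3 crank.py 8 18 30 42 54 66 78 90
```

```text
t 46.58 pos [ 0.6482 -0.19    0.0892] x [ 0.997 -0.083  0.006] z [ 0.006 -0.006 -1.   ] F [-0.3 -0.3  4. ] g 0.206 q6 -15.8
r 50.2 ang -1.2
8.0 tx -0.3 ty 7.0
18.0 tx -1.7 ty 15.6
30.0 tx -5.4 ty 25.4
42.0 tx -11.0 ty 34.2
54.0 tx -18.3 ty 41.7
66.0 tx -27.0 ty 47.4
78.0 tx -36.7 ty 51.3
90.0 tx -47.0 ty 53.0
```

```bash
python3 -m handwheel '[{"tx":-0.3,"ty":7,"tz":0,"ax":0,"ay":0,"az":0,"grip":1},{"tx":-1.7,"ty":15.6,"tz":0,"ax":0,"ay":0,"az":0,"grip":1},{"tx":-5.4,"ty":25.4,"tz":0,"ax":0,"ay":0,"az":0,"grip":1},{"tx":-11,"ty":34.2,"tz":0,"ax":0,"ay":0,"az":0,"grip":1},{"tx":-18.3,"ty":41.7,"tz":0,"ax":0,"ay":0,"az":0,"grip":1},{"tx":-27,"ty":47.4,"tz":0,"ax":0,"ay":0,"az":0,"grip":1},{"tx":-36.7,"ty":51.3,"tz":0,"ax":0,"ay":0,"az":0,"grip":1},{"tx":-47,"ty":53,"tz":0,"ax":0,"ay":0,"az":0,"grip":1},{"tx":-47,"ty":53,"tz":0,"ax":0,"ay":0,"az":0,"grip":1}]' 60
python3 crank.py 12 26 40 55 70 85 100 115 130 145 160 160
python3 - <<'E'
from h import *
save('wrist','w29')
E
```

```text
t: 47.7
tool_pos: [0.5958, -0.2387, 0.0893]
orientation: [[0.997, -0.083, 0.005], [-0.083, -0.997, -0.006], [0.006, 0.005, -1.0]]
wrist_force: [-1.7, 4.1, 2.7]
grip_width: 0.207
t 47.7 pos [ 0.5958 -0.2387  0.0893] x [ 0.997 -0.083  0.006] z [ 0.005 -0.006 -1.   ] F [-1.7  4.1  2.7] g 0.207 q6 -21.5
r 49.8 ang -92.5
12.0 tx -10.4 ty -0.5
26.0 tx -22.1 ty -4.0
40.0 tx -32.6 ty -10.2
55.0 tx -41.7 ty -19.5
70.0 tx -48.2 ty -30.8
85.0 tx -51.5 ty -43.4
100.0 tx -51.5 ty -56.5
115.0 tx -48.0 ty -69.1
130.0 tx -41.5 ty -80.4
145.0 tx -32.2 ty -89.5
160.0 tx -20.9 ty -96.0
160.0 tx -20.9 ty -96.0
```

View pics/w29.png

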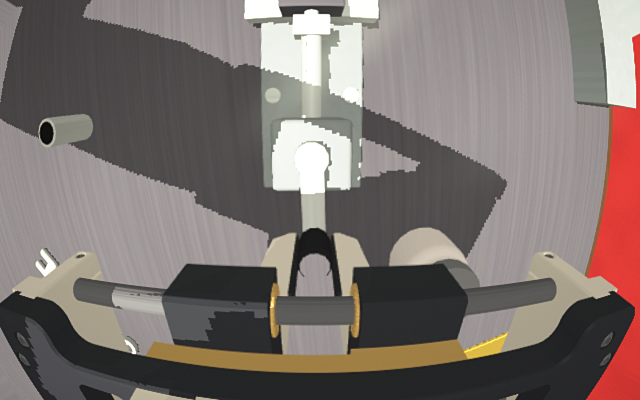

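```bash
python3 -m handwheel '[{"tx":-10.4,"ty":-0.5,"tz":0,"ax":0,"ay":0,"az":0,"grip":1},{"tx":-22.1,"ty":-4,"tz":0,"ax":0,"ay":0,"az":0,"grip":1},{"tx":-32.6,"ty":-10.2,"tz":0,"ax":0,"ay":0,"az":0,"grip":1},{"tx":-41.7,"ty":-19.5,"tz":0,"ax":0,"ay":0,"az":0,"grip":1},{"tx":-48.2,"ty":-30.8,"tz":0,"ax":0,"ay":0,"az":0,"grip":1},{"tx":-51.5,"ty":-43.4,"tz":0,"ax":0,"ay":0,"az":0,"grip":1},{"tx":-51.5,"ty":-56.5,"tz":0,"ax":0,"ay":0,"az":0,"grip":1},{"tx":-48,"ty":-69.1,"tz":0,"ax":0,"ay":0,"az":0,"grip":1},{"tx":-41.5,"ty":-80.4,"tz":0,"ax":0,"ay":0,"az":0,"grip":1},{"tx":-32.2,"ty":-89.5,"tz":0,"ax":0,"ay":0,"az":0,"grip":1},{"tx":-20.9,"ty":-96,"tz":0,"ax":0,"ay":0,"az":0,"grip":1},{"tx":-20.9,"ty":-96,"tz":0,"ax":0,"ay":0,"az":0,"grip":1}]' 60
python3 crank.py 12 26 40 55 70 85 100 115 130 145 160
python3 - <<'E'
from h import *
save('wrist','w30')
E
```

```text
t: 49.25
tool_pos: [0.5841, -0.1406, 0.0891]
orientation: [[0.997, -0.082, 0.006], [-0.082, -0.997, -0.006], [0.006, 0.005, -1.0]]
wrist_force: [1.6, 1.0, 5.8]
grip_width: 0.205
t 49.25 pos [ 0.5841 -0.1406  0.0891] x [ 0.997 -0.082  0.006] z [ 0.006 -0.006 -1.   ] F [1.6 1.  5.8] g 0.205 q6 -13.5
r 50.4 ang 106.1
12.0 tx 10.2 ty -2.3
26.0 tx 22.4 ty -2.7
40.0 tx 34.3 ty -0.1
55.0 tx 46.0 ty 5.8
70.0 tx 55.7 ty 14.5
85.0 tx 62.9 ty 25.4
100.0 tx 67.0 ty 37.8
115.0 tx 67.7 ty 50.8
130.0 tx 65.0 ty 63.6
145.0 tx 59.2 ty 75.3
160.0 tx 50.5 ty 85.0
```

View pics/w30.png

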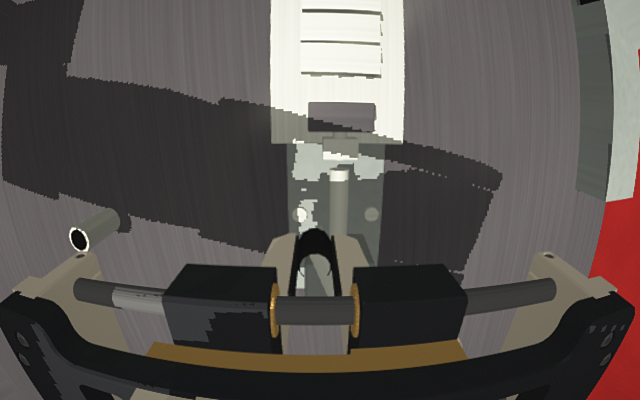

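```bash
python3 -m handwheel '[{"tx":10.2,"ty":-2.3,"tz":0,"ax":0,"ay":0,"az":0,"grip":1},{"tx":22.4,"ty":-2.7,"tz":0,"ax":0,"ay":0,"az":0,"grip":1},{"tx":34.3,"ty":-0.1,"tz":0,"ax":0,"ay":0,"az":0,"grip":1},{"tx":46,"ty":5.8,"tz":0,"ax":0,"ay":0,"az":0,"grip":1},{"tx":55.7,"ty":14.5,"tz":0,"ax":0,"ay":0,"az":0,"grip":1},{"tx":62.9,"ty":25.4,"tz":0,"ax":0,"ay":0,"az":0,"grip":1},{"tx":67,"ty":37.8,"tz":0,"ax":0,"ay":0,"az":0,"grip":1},{"tx":67.7,"ty":50.8,"tz":0,"ax":0,"ay":0,"az":0,"grip":1},{"tx":65,"ty":63.6,"tz":0,"ax":0,"ay":0,"az":0,"grip":1},{"tx":59.2,"ty":75.3,"tz":0,"ax":0,"ay":0,"az":0,"grip":1},{"tx":50.5,"ty":85,"tz":0,"ax":0,"ay":0,"az":0,"grip":1},{"tx":50.5,"ty":85,"tz":0,"ax":0,"ay":0,"az":0,"grip":1}]' 60
python3 crank.py 12 26 40 55 70 85 100 115 130 145 160
python3 - <<'E'
from h import *
save('wrist','w31')
E
```

```text
t: 50.8
tool_pos: [0.6254, -0.2306, 0.0895]
orientation: [[0.997, -0.083, 0.004], [-0.083, -0.997, -0.006], [0.004, 0.006, -1.0]]
wrist_force: [-1.3, -1.6, -2.4]
grip_width: 0.205
t 50.8 pos [ 0.6254 -0.2306  0.0895] x [ 0.997 -0.083  0.004] z [ 0.004 -0.006 -1.   ] F [-1.3 -1.6 -2.4] g 0.205 q6 -19.7
r 49.8 ang -56.6
12.0 tx -8.7 ty 5.7
26.0 tx -20.2 ty 9.7
40.0 tx -32.4 ty 10.8
55.0 tx -45.2 ty 8.7
70.0 tx -57.1 ty 3.3
85.0 tx -67.2 ty -4.9
100.0 tx -74.8 ty -15.5
115.0 tx -79.4 ty -27.8
130.0 tx -80.7 ty -40.8
145.0 tx -78.6 ty -53.6
160.0 tx -73.2 ty -65.5
```

View pics/w31.png

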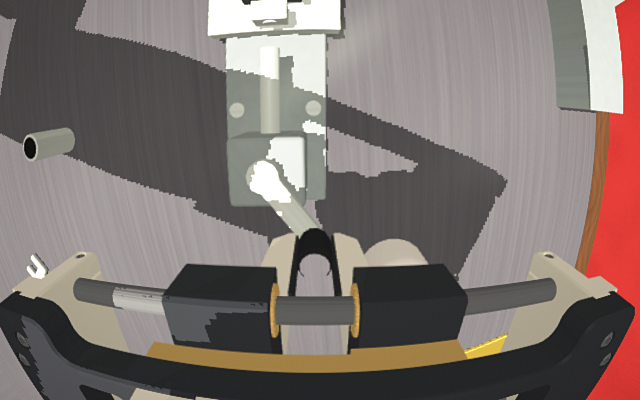

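Total so far is 415° (jaw about 29 mm forward), running smoothly.

```bash
python3 -m handwheel '[{"tx":-8.7,"ty":5.7,"tz":0,"ax":0,"ay":0,"az":0,"grip":1},{"tx":-20.2,"ty":9.7,"tz":0,"ax":0,"ay":0,"az":0,"grip":1},{"tx":-32.4,"ty":10.8,"tz":0,"ax":0,"ay":0,"az":0,"grip":1},{"tx":-45.2,"ty":8.7,"tz":0,"ax":0,"ay":0,"az":0,"grip":1},{"tx":-57.1,"ty":3.3,"tz":0,"ax":0,"ay":0,"az":0,"grip":1},{"tx":-67.2,"ty":-4.9,"tz":0,"ax":0,"ay":0,"az":0,"grip":1},{"tx":-74.8,"ty":-15.5,"tz":0,"ax":0,"ay":0,"az":0,"grip":1},{"tx":-79.4,"ty":-27.8,"tz":0,"ax":0,"ay":0,"az":0,"grip":1},{"tx":-80.7,"ty":-40.8,"tz":0,"ax":0,"ay":0,"az":0,"grip":1},{"tx":-78.6,"ty":-53.6,"tz":0,"ax":0,"ay":0,"az":0,"grip":1},{"tx":-73.2,"ty":-65.5,"tz":0,"ax":0,"ay":0,"az":0,"grip":1},{"tx":-73.2,"ty":-65.5,"tz":0,"ax":0,"ay":0,"az":0,"grip":1}]' 60
python3 crank.py 10 20 30 40 50 60 70 80 90
python3 - <<'E'
from h import *
save('wrist','w32')
E
```

```text
t: 52.35
tool_pos: [0.5593, -0.1573, 0.0891]
orientation: [[0.997, -0.081, 0.005], [-0.081, -0.997, -0.005], [0.005, 0.005, -1.0]]
wrist_force: [-1.3, 3.4, 6.7]
grip_width: 0.205
t 52.35 pos [ 0.5593 -0.1573  0.0891] x [ 0.997 -0.081  0.005] z [ 0.005 -0.005 -1.   ] F [-1.3  3.4  6.7] g 0.205 q6 -15.9
r 50.1 ang 140.7
10.0 tx 5.6 ty -6.7
20.0 tx 12.3 ty -12.3
30.0 tx 19.8 ty -16.7
40.0 tx 28.0 ty -19.7
50.0 tx 36.5 ty -21.3
60.0 tx 45.2 ty -21.4
70.0 tx 53.8 ty -19.9
80.0 tx 62.0 ty -17.0
90.0 tx 69.6 ty -12.6
```

View pics/w32.png

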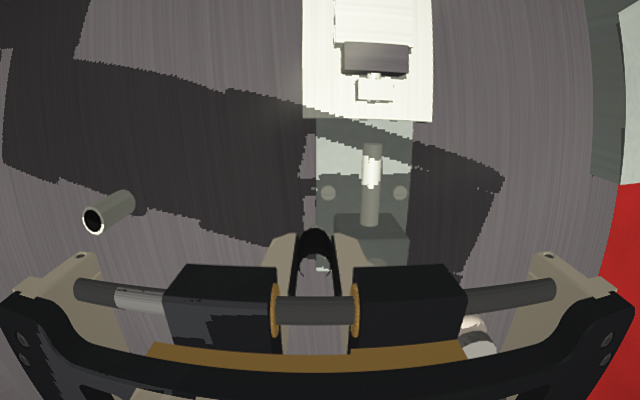

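```bash
python3 -m handwheel '[{"tx":5.6,"ty":-6.7,"tz":0,"ax":0,"ay":0,"az":0,"grip":1},{"tx":12.3,"ty":-12.3,"tz":0,"ax":0,"ay":0,"az":0,"grip":1},{"tx":19.8,"ty":-16.7,"tz":0,"ax":0,"ay":0,"az":0,"grip":1},{"tx":28,"ty":-19.7,"tz":0,"ax":0,"ay":0,"az":0,"grip":1},{"tx":36.5,"ty":-21.3,"tz":0,"ax":0,"ay":0,"az":0,"grip":1},{"tx":45.2,"ty":-21.4,"tz":0,"ax":0,"ay":0,"az":0,"grip":1},{"tx":53.8,"ty":-19.9,"tz":0,"ax":0,"ay":0,"az":0,"grip":1},{"tx":62,"ty":-17,"tz":0,"ax":0,"ay":0,"az":0,"grip":1},{"tx":69.6,"ty":-12.6,"tz":0,"ax":0,"ay":0,"az":0,"grip":1},{"tx":69.6,"ty":-12.6,"tz":0,"ax":0,"ay":0,"az":0,"grip":1}]' 60
python3 crank.py 10 20 30 40 50
python3 - <<'E'
from h import *
save('scene','s33');save('top','t33')
a=cv2.imread('pics/s33.png');b=cv2.imread('pics/t33.png')
A=cv2.resize(a[190:310,260:370],(385,420),interpolation=cv2.INTER_CUBIC);B=cv2.resize(b[140:230,230:335],(490,420),interpolation=cv2.INTER_CUBIC)
cv2.imwrite('pics/st33.png',cv2.resize(np.hstack([A,B]),None,fx=.9,fy=.9))
E
```

```text
t: 53.65
tool_pos: [0.631, -0.151, 0.0894]
orientation: [[0.997, -0.082, 0.007], [-0.082, -0.997, -0.005], [0.007, 0.004, -1.0]]
wrist_force: [5.1, 3.7, 0.4]
grip_width: 0.206
t 53.65 pos [ 0.631  -0.151   0.0894] x [ 0.997 -0.082  0.007] z [ 0.007 -0.005 -1.   ] F [5.1 3.7 0.4] g 0.206 q6 -13.2
r 50.3 ang 49.1
10.0 tx 6.4 ty 6.0
20.0 tx 11.8 ty 12.8
30.0 tx 16.0 ty 20.4
40.0 tx 18.8 ty 28.7
50.0 tx 20.1 ty 37.3
```

View pics/st33.png

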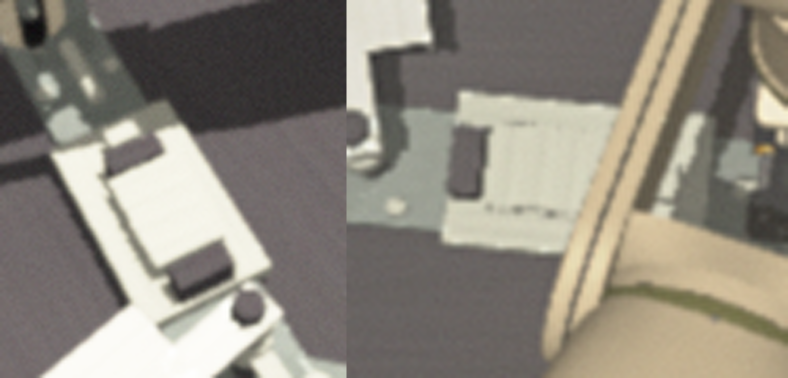

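Run:
```python
from h import *
import pickle
yb=np.array([.0824,.9966])
def f(c,u,v,k,z,o=(200,60)):return atz('wrist',o[0]+u/k,o[1]+v/k,z,c)[:2]
c=pickle.load(open('c14.pkl','rb'))
m=(f(c,302,455,3,.025)+f(c,404,455,3,.025))/2;m2=(f(c,302,486,3,.051)+f(c,404,486,3,.051))/2
F=(f(c,297,130,3,.051)+f(c,420,132,3,.051))/2;F2=(f(c,297,131,3,.025)+f(c,420,133,3,.025))/2
print('w14 mj',m@yb,m2@yb,'fixed',F@yb,F2@yb,'gap',F@yb-m@yb,F@yb-m2@yb)
c=pickle.load(open('c25.pkl','rb'))
m=(f(c,277,322,2.4,.025,(180,20))+f(c,372,322,2.4,.025,(180,20)))/2
F=(f(c,274,36,2.4,.051,(180,20))+f(c,374,38,2.4,.051,(180,20)))/2;F2=(f(c,274,43,2.4,.025,(180,20))+f(c,374,45,2.4,.025,(180,20)))/2
print('w25',m@yb,F@yb,F2@yb,'gap',F@yb-m@yb)
```

```text
w14 mj -0.026045375622196935 -0.030239718086462815 fixed 0.10715764219135702 0.1073794945119114 gap 0.13320301781355395 0.13739736027781985
w25 -0.026551873793832136 0.1051449900218354 0.10797992427793743 gap 0.13169686381566753
```

```bash
python3 crank.py 60 70 80 90; python3 -m handwheel '[{"tx":6.4,"ty":6,"tz":0,"ax":0,"ay":0,"az":0,"grip":1},{"tx":11.8,"ty":12.8,"tz":0,"ax":0,"ay":0,"az":0,"grip":1},{"tx":16,"ty":20.4,"tz":0,"ax":0,"ay":0,"az":0,"grip":1},{"tx":18.8,"ty":28.7,"tz":0,"ax":0,"ay":0,"az":0,"grip":1},{"tx":20.1,"ty":37.3,"tz":0,"ax":0,"ay":0,"az":0,"grip":1},{"tx":20.1,"ty":37.3,"tz":0,"ax":0,"ay":0,"az":0,"grip":1}]' 60
python3 crank.py 10 20 30 40 50
python3 - <<'E'
from h import *
import pickle
pickle.dump(camera_info('wrist'),open('c34.pkl','wb'));save('wrist','w34')
E
```

```text
t 53.75 pos [ 0.6308 -0.1509  0.0894] x [ 0.997 -0.082  0.007] z [ 0.007 -0.005 -1.   ] F [ 4.9  2.9 -0.4] g 0.201 q6 -13.2
r 50.3 ang 49.3
60.0 tx 20.1 ty 45.9
70.0 tx 18.5 ty 54.5
80.0 tx 15.3 ty 62.6
90.0 tx 10.8 ty 70.1
t: 54.5
tool_pos: [0.648, -0.1914, 0.0895]
orientation: [[0.997, -0.083, 0.008], [-0.083, -0.997, -0.006], [0.008, 0.006, -1.0]]
wrist_force: [5.4, -1.5, -3.2]
grip_width: 0.204
t 54.5 pos [ 0.648  -0.1914  0.0895] x [ 0.997 -0.083  0.008] z [ 0.008 -0.006 -1.   ] F [ 5.4 -1.5 -3.2] g 0.204 q6 -15.9
r 50.1 ang -2.8
10.0 tx -0.5 ty 8.7
20.0 tx -2.5 ty 17.2
30.0 tx -5.9 ty 25.2
40.0 tx -10.7 ty 32.5
50.0 tx -16.6 ty 38.9
```

View pics/w34.png

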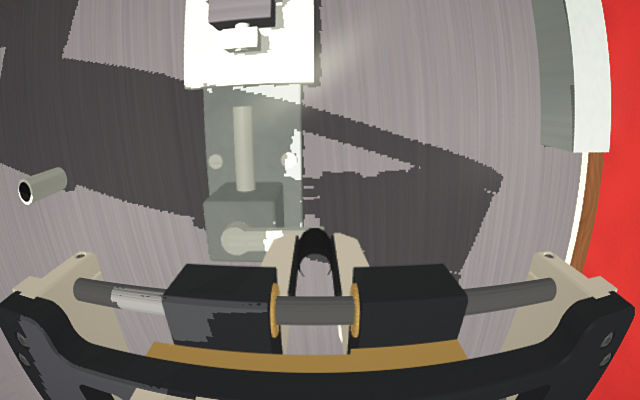

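```bash
python3 -m handwheel '[{"tx":-0.5,"ty":8.7,"tz":0,"ax":0,"ay":0,"az":0,"grip":1},{"tx":-2.5,"ty":17.2,"tz":0,"ax":0,"ay":0,"az":0,"grip":1},{"tx":-5.9,"ty":25.2,"tz":0,"ax":0,"ay":0,"az":0,"grip":1},{"tx":-10.7,"ty":32.5,"tz":0,"ax":0,"ay":0,"az":0,"grip":1},{"tx":-16.6,"ty":38.9,"tz":0,"ax":0,"ay":0,"az":0,"grip":1},{"tx":-16.6,"ty":38.9,"tz":0,"ax":0,"ay":0,"az":0,"grip":1},{"tx":-16.6,"ty":38.9,"tz":0,"ax":0,"ay":0,"az":0,"grip":1}]' 60
python3 crank.py 10 20 30 40 50 60 70
python3 - <<'E'
from h import *
save('scene','s35')
a=cv2.imread('pics/s35.png')
A=cv2.resize(a[215:305,270:350],None,fx=6,fy=6,interpolation=cv2.INTER_CUBIC)
cv2.imwrite('pics/st35.png',A)
E
```

```text
t: 55.42
tool_pos: [0.6277, -0.2289, 0.0894]
orientation: [[0.997, -0.083, 0.007], [-0.083, -0.997, -0.007], [0.007, 0.006, -1.0]]
wrist_force: [-0.1, -2.4, -1.3]
grip_width: 0.201
t 55.42 pos [ 0.6277 -0.2289  0.0894] x [ 0.997 -0.083  0.007] z [ 0.007 -0.007 -1.   ] F [-0.1 -2.4 -1.3] g 0.201 q6 -19.5
r 49.8 ang -53.3
10.0 tx -6.9 ty 5.3
20.0 tx -14.7 ty 9.2
30.0 tx -23.0 ty 11.7
40.0 tx -31.7 ty 12.7
50.0 tx -40.4 ty 12.1
60.0 tx -48.9 ty 10.1
70.0 tx -56.9 ty 6.6
```

View pics/st35.png

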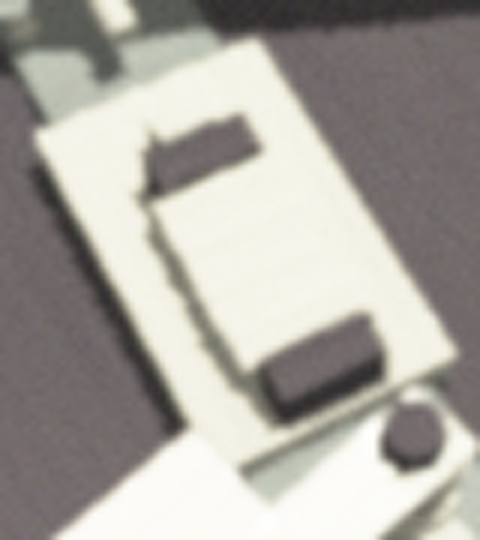

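```bash
python3 -m handwheel '[{"tx":-6.9,"ty":5.3,"tz":0,"ax":0,"ay":0,"az":0,"grip":1},{"tx":-14.7,"ty":9.2,"tz":0,"ax":0,"ay":0,"az":0,"grip":1},{"tx":-23,"ty":11.7,"tz":0,"ax":0,"ay":0,"az":0,"grip":1},{"tx":-31.7,"ty":12.7,"tz":0,"ax":0,"ay":0,"az":0,"grip":1},{"tx":-40.4,"ty":12.1,"tz":0,"ax":0,"ay":0,"az":0,"grip":1},{"tx":-48.9,"ty":10.1,"tz":0,"ax":0,"ay":0,"az":0,"grip":1},{"tx":-48.9,"ty":10.1,"tz":0,"ax":0,"ay":0,"az":0,"grip":1},{"tx":-48.9,"ty":10.1,"tz":0,"ax":0,"ay":0,"az":0,"grip":1}]' 60
python3 crank.py 10 20 30
python3 - <<'E'
from h import *
save('scene','s36')
ims=[cv2.resize(cv2.imread(f'pics/{n}.png')[215:305,270:350],None,fx=4,fy=4,interpolation=cv2.INTER_CUBIC) for n in('s35','s36')]
cv2.imwrite('pics/st36.png',np.hstack(ims))
save('top','t36');save('wrist','w36')
E
```

```text
t: 56.48
tool_pos: [0.5782, -0.2346, 0.0893]
orientation: [[0.997, -0.083, 0.007], [-0.083, -0.997, -0.006], [0.007, 0.006, -1.0]]
wrist_force: [1.0, 3.6, 1.2]
grip_width: 0.202
t 56.48 pos [ 0.5782 -0.2346  0.0893] x [ 0.997 -0.083  0.007] z [ 0.007 -0.006 -1.   ] F [1.  3.6 1.2] g 0.202 q6 -21.9
r 49.7 ang -113.5
10.0 tx -8.1 ty -3.2
20.0 tx -15.3 ty -8.0
30.0 tx -21.6 ty -14.1
```

View pics/st36.png

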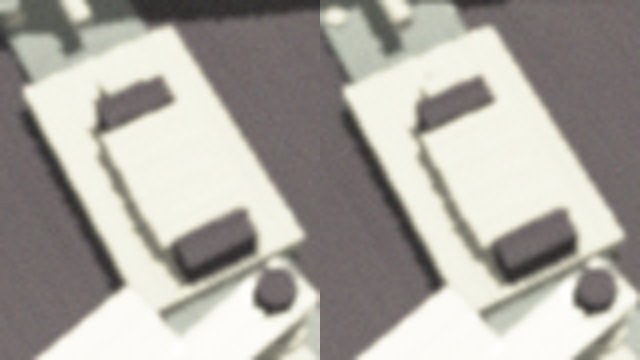

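View pics/w36.png

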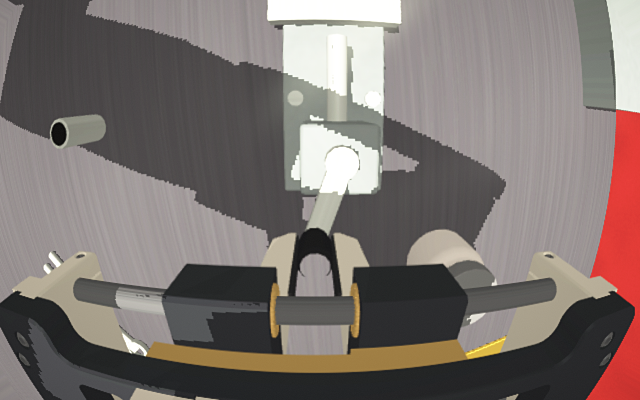

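Run:
```python
from h import *
g=lambda n:cv2.imread(f'pics/{n}.png',0).astype(np.float32)
def match(n,ref):
    r=g(ref); t=r[228:250,290:318]
    w=cv2.resize(g(n)[218:262,280:330],None,fx=8,fy=8,interpolation=cv2.INTER_CUBIC);T=cv2.resize(t,None,fx=8,fy=8,interpolation=cv2.INTER_CUBIC)
    res=cv2.matchTemplate(w,T,cv2.TM_CCOEFF_NORMED);_,v,_,l=cv2.minMaxLoc(res);return l[0]/8-10,l[1]/8-10,v
for n in('s33','s35','s36'):print(n,match(n,'s36'))
a=np.array(proj('scene',[.611,-.03,.051]));b=np.array(proj('scene',[.6118,-.02,.051]));print('px per 10mm',b-a)
c=cv2.resize(g('s36')[222:255,285:325],None,fx=10,fy=10);cv2.imwrite('pics/z.png',c)
```

```text
s33 (-1.375, -1.375, 0.6502931118011475)
s35 (-0.125, -0.125, 0.995033323764801)
s36 (0.0, 0.0, 0.9998332262039185)
px per 10mm [1.93313143 3.23170564][ WARN:0@0.523] global loadsave.cpp:1063 imwrite_ Unsupported depth image for selected encoder is fallbacked to CV_8U.
```

```bash
python3 -m handwheel '[{"tx":-5.5,"ty":-2,"tz":0,"ax":0,"ay":0,"az":0,"grip":1},{"tx":-11,"ty":-4.8,"tz":0,"ax":0,"ay":0,"az":0,"grip":1},{"tx":-11,"ty":-4.8,"tz":0,"ax":0,"ay":0,"az":0,"grip":1},{"tx":-11,"ty":-4.8,"tz":0,"ax":0,"ay":0,"az":0,"grip":1}]' 60
python3 crank.py
python3 -m handwheel '[{"tx":0,"ty":0,"tz":0,"ax":0,"ay":0,"az":0,"grip":0.7},{"tx":0,"ty":0,"tz":0,"ax":0,"ay":0,"az":0,"grip":0.6},{"tx":0,"ty":0,"tz":0,"ax":0,"ay":0,"az":0,"grip":0.6},{"tx":0,"ty":0,"tz":-30,"ax":0,"ay":0,"az":0,"grip":0.6},{"tx":0,"ty":0,"tz":-80,"ax":0,"ay":0,"az":0,"grip":0.6},{"tx":0,"ty":0,"tz":-125,"ax":0,"ay":0,"az":0,"grip":0.6},{"tx":15,"ty":-50,"tz":-125,"ax":0,"ay":0,"az":0,"grip":0.6},{"tx":20,"ty":-100,"tz":-125,"ax":0,"ay":0,"az":0,"grip":0.6},{"tx":25,"ty":-150,"tz":-125,"ax":0,"ay":0,"az":0,"grip":0.6},{"tx":25,"ty":-170,"tz":-125,"ax":0,"ay":0,"az":0,"grip":0.6},{"tx":25,"ty":-170,"tz":-125,"ax":0,"ay":0,"az":0,"grip":0.6}]'
python3 - <<'E'
from h import *
import pickle
st();c=camera_info('wrist');pickle.dump(c,open('c37.pkl','wb'));save('wrist','w37')
im=cv2.imread('pics/w37.png');cv2.imwrite('pics/w37a.png',cv2.resize(im[20:270,180:460],None,fx=2.4,fy=2.4,interpolation=cv2.INTER_CUBIC)[:600])
E
```

```text
t: 57.12
tool_pos: [0.5681, -0.2287, 0.0893]
orientation: [[0.997, -0.083, 0.008], [-0.083, -0.997, -0.006], [0.008, 0.006, -1.0]]
wrist_force: [2.4, 4.6, 1.1]
grip_width: 0.202
t 57.12 pos [ 0.5681 -0.2287  0.0893] x [ 0.997 -0.083  0.008] z [ 0.008 -0.006 -1.   ] F [2.4 4.6 1.1] g 0.202 q6 -21.9
r 49.7 ang -127.0
t: 58.5
tool_pos: [0.606, -0.0598, 0.2133]
orientation: [[0.997, -0.081, 0.007], [-0.081, -0.997, -0.007], [0.008, 0.006, -1.0]]
wrist_force: [-0.3, -0.6, 0.7]
grip_width: 0.398
t 58.5 pos [ 0.606  -0.0598  0.2133] x [ 0.997 -0.081  0.008] z [ 0.007 -0.007 -1.   ] F [-0.3 -0.6  0.7] g 0.398 q6 -5.6
```

View pics/w37a.png

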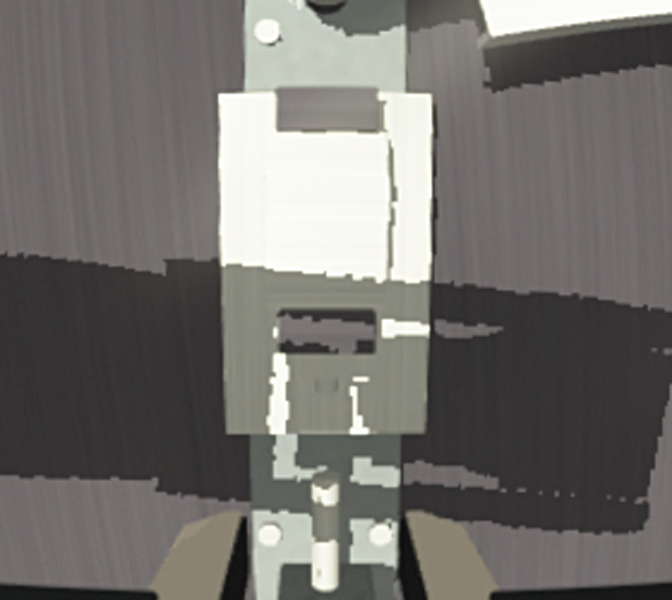

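Run:
```python
from h import *
import pickle
yb=np.array([.0824,.9966])
def f(c,u,v,z):return atz('wrist',180+u/2.4,20+v/2.4,z,c)[:2]
c=pickle.load(open('c37.pkl','rb'))
for v,z in((310,.045),(318,.051)):
  m=(f(c,278,v,z)+f(c,375,v,z))/2
  for v2 in(130,):
    F=(f(c,276,v2,.045)+f(c,380,v2,.045))/2
    print(v,m@yb,F@yb,'gap',F@yb-m@yb)
  print(m,F)
c5=pickle.load(open('c25.pkl','rb'))
for v in(326,329):
  m=(f(c5,277,v,.051)+f(c5,372,v,.051))/2;print('start jaw',m@yb)
save('scene','s38');save('top','t38')
find('scene',['tube0_mid']);
b=cv2.imread('pics/t38.png');cv2.imwrite('pics/t38a.png',cv2.resize(b[110:290,170:440],None,fx=2.9,fy=2.9,interpolation=cv2.INTER_CUBIC))
a=cv2.imread('pics/s38.png');cv2.imwrite('pics/s38a.png',cv2.resize(a[100:350,230:450],None,fx=2.4,fy=2.4,interpolation=cv2.INTER_CUBIC))
```

```text
310 0.027321051635784202 0.10857798512105966 gap 0.08125693348527546
[ 0.61356021 -0.02331558] [0.62076459 0.0576229 ]
318 0.024503618015643647 0.10857798512105966 gap 0.08407436710541602
[ 0.61326536 -0.02611825] [0.62076459 0.0576229 ]
start jaw -0.02459449499534168
start jaw -0.025952008273890506
scene tube0_mid [([0.621, 0.05, 0.04], 0.54), ([0.73, 0.173, 0.097], 0.4)]
```

View pics/s38a.png

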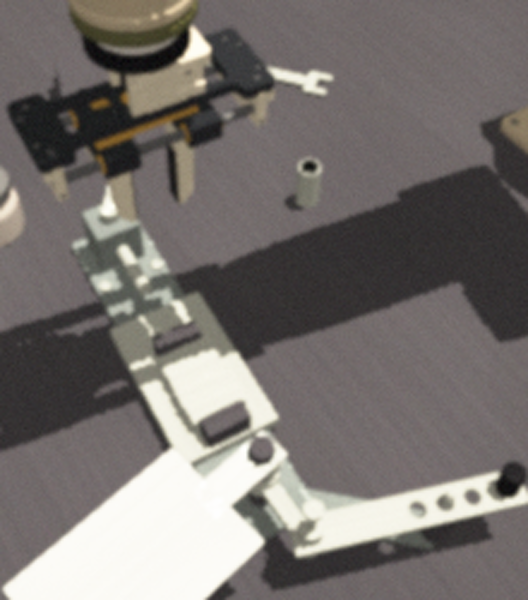

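View pics/t38a.png

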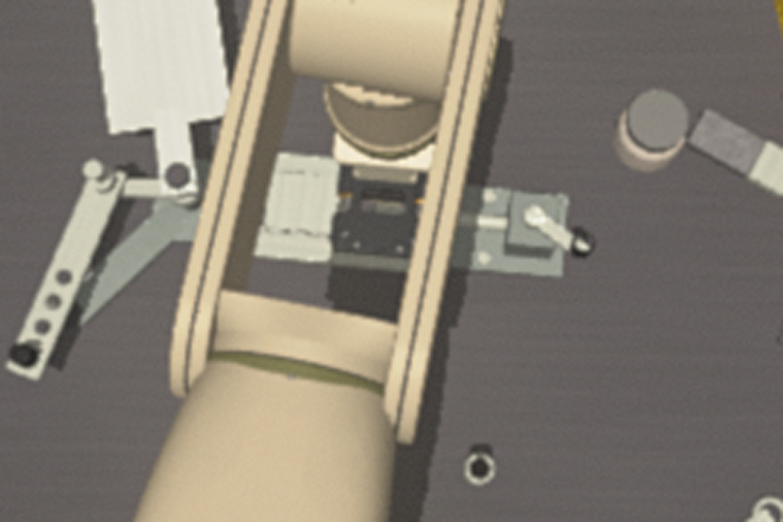

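```bash
python3 -m handwheel '[{"tx":0,"ty":0,"tz":-30,"ax":0,"ay":0,"az":0,"grip":0.6},{"tx":-50,"ty":0,"tz":-60,"ax":0,"ay":0,"az":0,"grip":0.6},{"tx":-100,"ty":0,"tz":-80,"ax":0,"ay":0,"az":0,"grip":0.6},{"tx":-150,"ty":0,"tz":-80,"ax":0,"ay":0,"az":0,"grip":0.6},{"tx":-150,"ty":0,"tz":-80,"ax":0,"ay":0,"az":0,"grip":0.6},{"tx":-150,"ty":0,"tz":-80,"ax":0,"ay":0,"az":0,"grip":0.6}]'
python3 - <<'E'
from h import *
save('scene','s39');save('top','t39');b=cv2.imread('pics/t39.png');cv2.imwrite('pics/t39a.png',cv2.resize(b[110:290,170:440],None,fx=2.9,fy=2.9,interpolation=cv2.INTER_CUBIC))
E
```

```text
t: 59.45
tool_pos: [0.4562, -0.0499, 0.2927]
orientation: [[0.996, -0.086, 0.009], [-0.086, -0.996, -0.007], [0.009, 0.007, -1.0]]
wrist_force: [-0.1, -0.1, -0.4]
grip_width: 0.399
```

View pics/t39a.png

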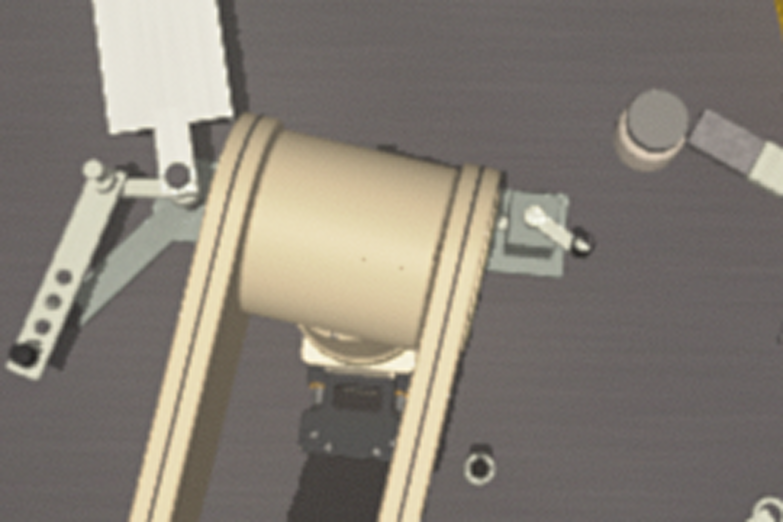

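View pics/s39.png

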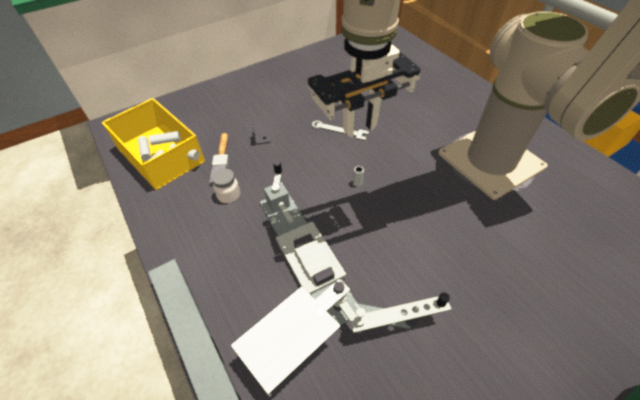

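The guard is pinned open, the row is clamped, no tube is left on the bench, and the bystanders are where they were. I'm handing in.

```bash
python3 -c "
from rig import robot
print(robot.hand_in())"
```

```text
the job is handed in; nothing more can be done
None
```

The job is done and handed in at about 59.5 s of the 210 s allowed; the hand-in reports no verdict.

- **Guard:** I drew the stay knob over, and the guard opened to about 1.8 rad. The middle hole is fully down over the peg; the hand came back to its rest height. The knob slipped about 8 mm in the grip during the pull, which I saw and corrected before lowering.
- **Tubes:** Four pieces were on the bench. All four lie flat, side by side and across the bed, centred to within about 2 mm.
- **Clamping:** I turned the crank clockwise by about 846° (14.8 rad). The jaw travelled about 52.5 mm and then stopped, so it is roughly 1.5 rad past closing (about 15 N). That figure comes from images, with an uncertainty of a few tenths of a radian, because the force at the knob was too small to confirm it.

**Last checks:** The final pictures show the guard still pinned, the row closed with no visible gaps, and no tube left on the bench. The round tube, bracket and jar were not moved, and the robot is clear of everything. No check failed. The cameras disagreed by 2–3 mm in places, which I allowed for.

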